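# Prop the spring lid of the instrument return box and rack the cassette

### The job

The instrument cassette in the steel return box is due in the steriliser. Undo the box's catch (push its knob in and turn it clockwise until it pops up again at the other end), prop the spring-closed lid open with the loose stay bar laid across the notches of both side brackets, then lift the cassette out and set it down gently on its long edge, fully home, in a free slot of the rack. Leave the lid propped so that the box can air, and do not knock over or shift the cassette already in the rack, the spray can or the tape roll.

Things in the scene. Friction and masses are not known exactly. Their poses are not given: they have to be found in the camera images.
- return_box: Fixed steel box with a spring lid: 226 (x) x 126 (y) x 88 mm high, walls 3 mm, floor 3 mm. Origin: on the table under it (box reaches x -119 to 107); +x from its front to its lid hinge, +y to its left, z up. Inside, the cassette stands on edge along x between wire saddles at y -20 and +20 mm, 28 mm high. The catch's keeper stands out of the left wall: x -107 to -83, y to 86, z to 106 mm.
- lid_hinge (a point): Middle of the lid's hinge line: box frame x 110, y 0, z 88 mm; axes as the box.
- lid_front (a point): Middle of the lid's front lower edge; moves with the lid; closed it is at box frame x -138, y 0, z 88 mm. The lid is a sheet 248 mm from hinge to this edge, 125 mm wide, 4 mm thick, its underside smooth and in the plane of the hinge line. It overhangs the front wall by 19 mm; the bar can lift it there. Below, a wire carrying grip reaches x -136, z 38 to 46 mm, |y| < 39.
- notch_left (a point): Where the stay bar's axis lies in the U notch (open to the top) of the left bracket once the lid has pushed it forward: box frame x 90, y 67.5, z 173 mm. The bracket is an upright 8 mm plate, y 63.5 to 71.5. Notch floor z 165; front horn x 68 to 82, up to z 195; rear horn x 109 to 116, up to z 172 mm.
- notch_right (a point): The same for the right bracket, mirrored: box frame x 90, y -67.5, z 173 mm.
- lid_panel (a joint): Lid angle, rad: 0 closed (level), grows as the front edge swings up and back, stop at 1.66. A spring and its weight (together 0.6 N m closed, 0.3 N m when open) shut it from every angle; about 2.5 N lifts the front edge. Resting on the seated bar it reads about 1.44. The locked catch holds it shut.
- catch_turn (a joint): Turn of the catch, rad: 0 locked (tongue points to the box's left, under the keeper), 1.4 released (tongue points to the hinge); grows clockwise seen from above. It turns only while the knob is pushed in.
- catch_press (a joint): How far the catch's knob is pushed in, m: 0 out, 0.009 fully in. Sprung: about 5.5 N to start, 9.5 N fully in; needs more than 0.005 for the catch to turn. Let go at either end of the turn it pops back to 0 and a pin locks it there.
- knob_grip (a point): Centre of the top of the catch's knob: a black upright wing 14 mm thick, 42 long, 36 high, this point 72 mm above the closed lid's underside, on a vertical axis at box frame x -95, y 20 mm. Site y axis: the wing's long direction (box y when locked; turns with the catch). Under the wing a 38 mm disc 6 mm thick, then a 52 mm housing on the lid whose top is 51 mm below this point.
- stay_bar: Loose lid stay: plain aluminium square tube, 16 x 16 x 212 mm, black end caps, about 90 g. Origin: centre of one long side, underneath as it lies flat at the start on the sink worktop, which is 5 mm higher than the table; y along the bar, z up.
- stay_centre (a point): Middle of the stay bar (centre of section and length). With the bar seated it lies about 20 mm before the hinge line and 85 mm above it, the bar reaching across both brackets.
- cassette: The cassette to move: perforated steel case, 180 mm long, 72 high as it stands on edge, 28 thick, about 0.42 kg, shut. Starts on edge in the return box. Its y is its long direction, its x points up, its z across its thickness.
- cassette_centre (a point): Centre of the cassette to move, 35.5 mm above the surface it stands on when on edge.
- rack: Fixed steel cassette rack: plate 124 (x) x 164 (y) mm, upper side 12 mm above the worktop; origin under its centre. Three slots for cassettes on edge, long way along the rack's x, centred at y -52, 0 and 52 mm; each lies between two wire hoops 36 mm apart (clear), 100 mm long, 32 mm above the plate. A cassette overhangs both ends evenly.
- rack_floor (a point): Centre of the upper side of the rack's plate; axes as the rack.
- rack_cassette: A second, identical cassette that already stands on edge in one of the rack's slots; leave it.
- rack_cassette_centre (a point): Centre of that second cassette.
- oil_spray: Spray can, 66 mm across, 225 mm high, standing to the right of the box, near it or some way off; origin under its centre. Leave it alone.
- tape_roll: Roll of tape lying flat, 96 mm across, 25 mm high, to the right of the box, near it or some way off; origin under its centre. Leave it alone.
Mind the look-alikes: they are no part of the job. Of the things that look like the rack, the larger one is meant.

How it is judged:
On the way, in this order (a step that is already met when the one before it is completed fails the run):
1. the catch is turned fully to its released end and its knob has popped out again (value of joint catch_turn above 1.2 rad and value of joint catch_press below 0.002 m and contact force between the fingers and return_box below 0.1 N), for 0.1 s.
2. the lid rests on the stay bar, which lies in the notches of both brackets, let go (value of joint lid_panel between 1.28 and 1.58 rad and value of joint catch_turn above 1.2 rad and z of stay_centre in the frame of lid_hinge between 0.077 and 0.093 m and x of stay_centre in the frame of lid_hinge between -0.03 and -0.006 m and angle between the y axis of stay_bar and the y axis of return_box, either way round below 0.08 rad and contact force between the fingers and stay_bar below 0.1 N and contact force between each of the arm, the fingers and return_box below 0.1 N), for 0.3 s.
3. the cassette is lifted clear of the box (z of cassette_centre in the frame of return_box above 0.1 m), for 0.05 s.
At the end, for the whole second after the job is handed in: Catch released; lid at 1.28 to 1.58 rad on the stay bar, which lies in both notches (middle within 12 mm, height 8 mm); cassette at rest on its long edge on the rack's plate in a free slot: height within 5 mm, 10 mm across, 30 mm along, 0.17 rad upright, 0.15 rad in line (all of step 2 and z of cassette_centre in the frame of rack_floor between 0.0305 and 0.0405 m and x of cassette_centre in the frame of rack_floor between -0.03 and 0.03 m and (y of cassette_centre in the frame of rack_floor between -0.062 and -0.042 m or y of cassette_centre in the frame of rack_floor between -0.01 and 0.01 m or y of cassette_centre in the frame of rack_floor between 0.042 and 0.062 m) and (angle between cassette's own x axis and vertical below 0.17 rad or angle between cassette's own x axis and vertical above 2.97 rad) and angle between the y axis of cassette and the x axis of rack, either way round below 0.15 rad and linear speed of cassette below 0.02 m/s); the robot touches nothing.
It fails at once if the cassette already in the rack is shifted by more than 15 mm (distance of rack_cassette_centre from where it was at the start of the episode above 0.015 m).
It fails at once if the spray can or the tape roll is shifted by more than 20 mm (distance of any of oil_spray, tape_roll from where it was at the start of the episode above 0.02 m).
It fails at once if the spray can is tipped (angle between oil_spray's own z axis and vertical above 0.3 rad).
It fails at once if the cassette is dropped or slammed on the rack (more than 80 N) (contact force between cassette and rack above 80 N).
It also fails if it takes over 70 s, if anything falls off the work surface, if the arm or the gripper's body presses on something with over 40 N, if the wrist force passes 120 N, or if a joint passes its speed limit or range.

### The arm

A 7-joint arm with a two-finger parallel gripper is mounted at the origin on a cart in front of the work surface, level with it; the furniture and walls round the work are solid. World frame = base frame: x ahead of the robot, y to its left, z up, the work surface at z = 0. Lengths are in m, angles in rad, forces in N, time in s.
With the tool pointing down it reaches from about 0.425 to 0.825 m from the base axis. Payload 3.6 kg.
Tool frame: the origin (TCP) lies on the front face of the gripper's body, between the roots of the fingers; the fingertips stand 73 mm ahead of it and the grasp point (between the pads) lies 54 mm ahead of it; z points along the fingers, y is the line along which they close (so a half turn about z gives the same grasp; the last joint's range is limited). The gripper opens to 85 mm and grips with 20 to 120 N. Pads are 22 mm wide; open, the fingers measure 114 mm over their backs; the gripper's body (76 mm by 85 mm) begins 54 mm behind the grasp point. The pads swing forward as they close: fully open they stand 13 mm farther back than shut.
Start: joints at [-1.353, 0.615, -0.013, 1.423, 0.008, 1.103, -0.04], TCP at [0.157, 0.631, 0.304] pointing down, gripper open.
Joint ranges: [-3.12, 3.12], [-0.3, 2.06], [-1.34, 1.32], [0.26, 2.42], [-1.36, 4.5], [0.01, 1.98], [-2.84, 2.84]. Speed limits (rad/s): [2.79, 2.79, 3.14, 3.14, 3.14, 3.14, 3.14].

### API

Orientations are given as a unit quaternion [x, y, z, w].
In Python, from cell import robot, read_camera, camera_model, order gives the robot as it stands.
- The arm moves only by the shell command python3 -m crank 'ROWS' [FORCE]. ROWS is JSON, a list of rows, each an object of numbers: "dx", "dy", "dz": the shift along the tool's x, y, z in units of 40 mm (1.0 is 40 mm); "yaw": the turn about the tool's z in units of 5 degrees (1.0 is 5 degrees); "fingers": the opening, from 0 (shut) to 1 (fully open). A call has 1 to 12 rows; each row shifts and turns the commanded pose from where the row before left it, along the tool's axes as they then stand; what a row does not reach is not made up. A row lasts 1/10 s, in which the tool goes at most 50 mm and 8.59 degrees, less where a joint would pass 70% of its speed; a pose out of reach is approached as far as the arm can. A call is refused whole if a number of a shift passes 1 or a number of a turn 1, either way. A call with a gripper value outside its range is refused whole. The fingers move at their own pace and stop on an object; FORCE is the grip in N (left out, the last holds). Time passes only in rows, so rows that do not move let the fingers close. It gives the time, the measured TCP pose, the force, the opening and the grip force at its end, in the units of the state.
- robot.get_obs(): the state, without advancing time (a new reading comes with each control period).
- read_camera(name): name is "scene" or "side" or "wrist"; returns (picture, depth): 420x560x3 uint8, blue, green, red; 420x560 float32, m along the optical axis (not along the pixel's ray), 0 where there is no reading.
- camera_model(name): a dict with "vfov" (degrees; the focal length in pixels is half the picture's height over the tangent of half this angle, whatever the lens; pixels are square), "cx", "cy" (the principal point, pixels), "extrinsics" (4x4, takes a point from world to camera coordinates). Camera axes: x right, y up, looking along -z (the intrinsics and any distortion apply to the point x, -y, -z); pixel columns grow to the right and rows downward; lengths in m; the calibration is good to about 2 mm. A picture is of the moment at which its call begins: read the wrist's pose just before it. camera_model takes no time and is no camera call; for the wrist camera it gives the pose at the moment of the call.
- order.sign_off(): hands the job in; it is judged then, once.
The state is a dict: "time": time; "joint_positions": joint angles; "dq": joint speeds; "effort": joint torques, N m; "tool_pos": TCP position; "tcp_rot": TCP orientation; "contact_force": force on the tool from outside, world axes, zero at the start; "torque": the same for the moment, N m; "width": finger opening in m; "grip_force": force on a finger pad.
Only numpy, scipy, OpenCV 4.12 (cv2) and the standard library are available. Lean on these libraries where they do the work, as an engineer would, in place of code of your own. Each camera call takes 0.05 s, during which the arm holds its last target. There are 200 camera calls.

## Working session

There is one attempt and no reset: what is moved stays moved. The work goes in short steps, Python scripts to look and compute and a shell command to move; the robot and the scene stay as the last step left them, time stands still between calls to the robot, and variables do not carry over. Pictures are saved under pics/ and viewed, at most 12 in all, crops included, and the job is handed in when it is done.

```bash
ls; mkdir -p pics
python3 - <<'E'
from cell import robot, read_camera, camera_model
import cv2,numpy as np
o=robot.get_obs();print({k:np.round(v,3).tolist() for k,v in o.items()})
for n in ("scene","side"):
    p,d=read_camera(n);cv2.imwrite(f"pics/{n}0.png",p);np.save(f"{n}_d.npy",d);m=camera_model(n)
    print(n,{k:np.round(v,4).tolist() if not isinstance(v,str) else v for k,v in m.items()}, (d>0).mean())
E
```

```text
pics
{'time': 0.0, 'joint_positions': [-1.353, 0.616, -0.013, 1.425, 0.008, 1.103, -0.04], 'dq': [0.001, 0.001, -0.0, -0.001, -0.0, -0.001, 0.0], 'effort': [-0.0, -46.922, 0.259, -17.103, 0.01, 0.01, 0.0], 'tool_pos': [0.157, 0.63, 0.303], 'tcp_rot': [0.122, 0.993, -0.001, -0.0], 'contact_force': [0.386, 0.692, -1.263], 'torque': [-0.007, -0.065, -0.044], 'grip_force': 0.0, 'width': 0.085}
scene {'vfov': 44.2316, 'cx': 285.5617, 'cy': 210.1244, 'extrinsics': [[0.5497, -0.8352, 0.0151, -0.4285], [0.4817, 0.3318, 0.8111, -0.3162], [-0.6824, -0.4386, 0.5848, -1.4721], [0.0, 0.0, 0.0, 1.0]]} 0.9959608843537415
side {'vfov': 48.3495, 'cx': 276.9258, 'cy': 209.2661, 'extrinsics': [[0.9953, -0.097, -0.0025, -0.5773], [0.0546, 0.5389, 0.8406, -0.0499], [-0.0802, -0.8368, 0.5417, -1.6045], [0.0, 0.0, 0.0, 1.0]]} 0.9959821428571428
```

View pics/scene0.png

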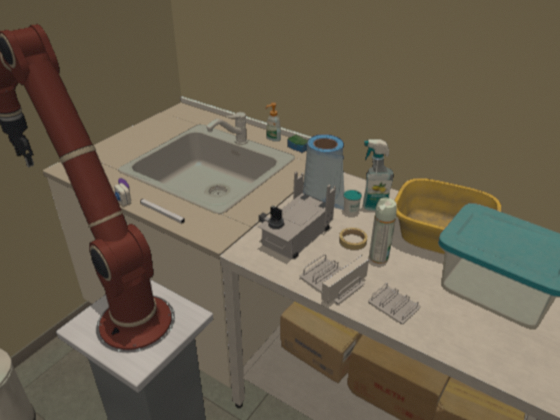

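View pics/side0.png

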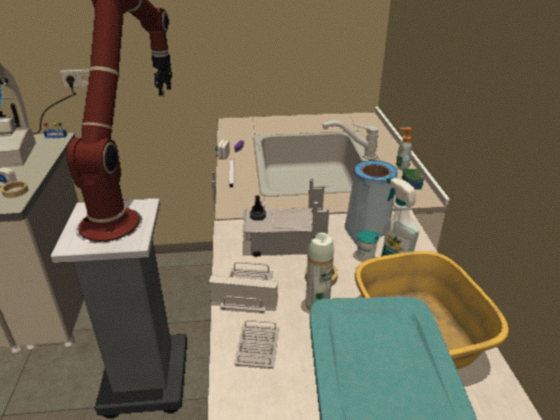

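The scene shows the box at about (300,220) with its knob at (276,215), the bar at (162,210), the can at (383,230), the tape at (352,238), the rack with its cassette at (335,278) and a smaller look-alike rack at (395,302). The side view agrees. Next I'll measure them from depth.

```bash
cat > h.py <<'E'
import numpy as np,cv2
from cell import robot, read_camera, camera_model
def cloud(d,m):
    f=210/np.tan(np.radians(m["vfov"])/2); v,u=np.mgrid[0:420,0:560]
    P=np.stack([(u-m["cx"])/f*d,-(v-m["cy"])/f*d,-d],-1)
    E=np.array(m["extrinsics"]); return (P-E[:3,3])@E[:3,:3]
def ray(m,u,v,z):
    f=210/np.tan(np.radians(m["vfov"])/2);E=np.array(m["extrinsics"]);R=E[:3,:3]
    c=-R.T@E[:3,3]; r=R.T@np.array([(u-m["cx"])/f,-(v-m["cy"])/f,-1]); return c+r*(z-c[2])/r[2]
def rect(p):
    c,s,a=cv2.minAreaRect((p[:,:2]*1000).astype(np.float32)); return np.round(c,1),np.round(s,1),round(a,1)
E
python3 - <<'E'
from h import *
P=[]
for n in("scene","side"):
    d=np.load(n+"_d.npy");q=cloud(d,camera_model(n));im=cv2.imread(f"pics/{n}0.png")
    for (u,v) in ([(276,208),(162,211),(345,277),(395,302),(300,228),(330,262),(185,217),(142,203)] if n=="scene" else [(258,200),(231,173),(245,292),(256,345),(280,230),(250,270)]): print(n,u,v,np.round(q[v,u],3),im[v,u])
    q=q.reshape(-1,3);P.append(q[(q[:,0]>.3)&(q[:,0]<1.0)&(q[:,1]>-.75)&(q[:,1]<.55)&(q[:,2]>-.05)&(q[:,2]<.3)])
P=np.vstack(P);H=np.full((650,350),0.,np.float32)
i=((.55-P[:,1])*500).astype(int);j=((P[:,0]-.3)*500).astype(int);np.maximum.at(H,(i,j),P[:,2]+.05)
c=cv2.applyColorMap((np.clip(H/.3,0,1)*255).astype(np.uint8),cv2.COLORMAP_TURBO);c[H==0]=0
for k in range(0,650,50): cv2.line(c,(0,k),(5,k),(255,255,255),1)
for k in range(0,350,50): cv2.line(c,(k,0),(k,5),(255,255,255),1)
cv2.imwrite("pics/top.png",cv2.rotate(c,cv2.ROTATE_90_COUNTERCLOCKWISE))
E
```

```text
scene 276 208 [ 0.505 -0.141  0.156] [26 26 28]
scene 162 211 [0.414 0.296 0.019] [134 141 147]
scene 345 277 [ 0.424 -0.442  0.076] [82 92 98]
scene 395 302 [ 0.479 -0.587  0.009] [121 133 142]
scene 300 228 [ 0.533 -0.217  0.09 ] [128 140 151]
scene 330 262 [ 0.49  -0.357  0.043] [119 129 138]
scene 185 217 [0.45  0.22  0.002] [118 141 156]
scene 142 203 [0.416 0.401 0.011] [89 95 99]
side 258 200 [ 0.507 -0.154  0.159] [28 30 33]
side 231 173 [0.424 0.286 0.021] [200 210 221]
side 245 292 [ 0.452 -0.447  0.056] [ 87 104 112]
side 256 345 [ 0.471 -0.587  0.009] [134 146 160]
side 280 230 [ 0.568 -0.226  0.093] [140 157 170]
side 250 270 [ 0.471 -0.302  0.009] [136 149 164]
```

View pics/top.png

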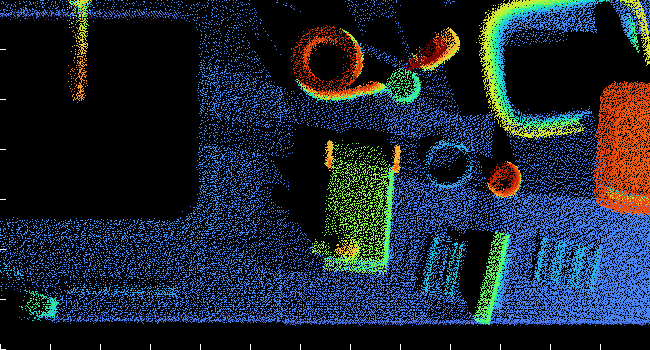

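The height map shows the box near columns 325–395, rows 140–270 (yaw a few degrees), the bar at row 292 and columns 60–178, and the second cassette in the rack's right-hand slot at columns 478–508. The other two slots are free. Next I'll fit numbers to these.

Run:
```python
from h import *
Q={}
for n in("scene","side"):
    q=cloud(np.load(n+"_d.npy"),camera_model(n));im=cv2.imread(f"pics/{n}0.png");Q[n]=(q.reshape(-1,3),im.reshape(-1,3).astype(int))
def sel(n,x,y,z,extra=None):
    q,c=Q[n];k=(q[:,0]>x[0])&(q[:,0]<x[1])&(q[:,1]>y[0])&(q[:,1]<y[1])&(q[:,2]>z[0])&(q[:,2]<z[1]);return q[k],c[k]
for n in Q:
    print(n)
    p,_=sel(n,(.4,.75),(-.25,-.08),(.085,.103));
    c,s,a=rect(p);print(" lid",len(p),c,s,a,np.median(p[:,2]))
    # robust lid edges: bin along x, take right-hand y edge & left edge
    for side,f in(("R",np.min),("L",np.max)):
        xs=np.arange(.48,.68,.01);e=[];
        for x0 in xs:
            t=p[(p[:,0]>=x0)&(p[:,0]<x0+.01),1]
            if len(t)>3:e.append((x0+.005,np.percentile(t,3 if side=="R" else 97)))
        e=np.array(e);k=np.polyfit(e[:,0],e[:,1],1);print("  edge",side,np.round(k,4),"res",np.std(e[:,1]-np.polyval(k,e[:,0])).round(4))
    p,_=sel(n,(.38,.46),(.15,.46),(.012,.032));print(" bar",len(p),rect(p),np.median(p[:,2]))
    p,_=sel(n,(.34,.56),(-.5,-.4),(.07,.1));print(" cas2 top",len(p),rect(p),np.median(p[:,2]))
    p,_=sel(n,(.36,.56),(-.4,-.27),(.017,.06));print(" hoops",len(p),rect(p))
    p,_=sel(n,(.6,.72),(-.27,-.08),(.14,.21));
    for s_,t in(("L",p[p[:,1]>-.17]),("R",p[p[:,1]<-.17])): print(" bracket",s_,len(t),t.min(0).round(3),t.max(0).round(3))
    p,c=sel(n,(.44,.57),(-.2,-.08),(.125,.18));print(" knob",len(p),rect(p) if len(p) else 0,p[:,2].max())
    p,_=sel(n,(.56,.7),(-.55,-.45),(.05,.26));print(" can",rect(p),p[:,2].max())
    p,_=sel(n,(.55,.75),(-.42,-.28),(.015,.04));print(" tape",rect(p))
```

```text
scene
 lid 1578 [ 584.8 -162.8] [148.4 263.1] 83.5 0.09057639738059163
  edge R [-0.1109 -0.1658] res 0.003
  edge L [ 0.029  -0.1334] res 0.0186
 bar 216 (array([424.4, 326.3]), array([ 61.9, 252.5]), 6.4) 0.017403728386742007
 cas2 top 514 (array([ 443.1, -434.5]), array([ 33.8, 183.5]), 76.5) 0.08066008971884994
 hoops 141 (array([ 441.1, -340.8]), array([172.3,  89.7]), 9.1)
 bracket L 95 [ 0.659 -0.115  0.14 ] [ 0.714 -0.101  0.197]
 bracket R 93 [ 0.654 -0.25   0.14 ] [ 0.709 -0.236  0.195]
 knob 126 (array([ 495. , -141.1]), array([42.3, 24.9]), 86.3) 0.16175204337542884
 can (array([ 637.1, -470.8]), array([41.2, 67.9]), 89.6) 0.22832062899229633
 tape (array([ 670.4, -345. ]), array([97.5, 92.6]), 27.1)
side
 lid 1617 [ 586.8 -163.8] [146. 260.] 83.4 0.09128732372843765
  edge R [-0.1058 -0.1684] res 0.0031
  edge L [ 0.2182 -0.248 ] res 0.0155
 bar 133 (array([419.8, 326. ]), array([ 45.4, 262.5]), 8.3) 0.019414736664855093
 cas2 top 705 (array([ 446.3, -433.8]), array([ 34.9, 179.6]), 76.4) 0.08092029982346069
 hoops 176 (array([ 466.6, -337. ]), array([ 61.3, 104. ]), 77.3)
 bracket L 159 [ 0.669 -0.12   0.14 ] [ 0.717 -0.097  0.195]
 bracket R 182 [ 0.66  -0.249  0.141] [ 0.708 -0.233  0.196]
 knob 79 (array([ 507.5, -144. ]), array([43.2, 22.5]), 78.9) 0.16094813538882316
 can (array([ 643.8, -471.7]), array([42.4, 65.4]), 89.5) 0.22804320998654218
 tape (array([ 674.5, -349.1]), array([64.8, 93.1]), 81.3)
```

```bash
cat >> h.py <<'E'
from scipy.spatial.transform import Rotation as Ro
def plan(p,ydeg=None):
    """units to reach TCP p with tool y at azimuth ydeg (mod 180): yaw first, then shift in the turned frame"""
    o=robot.get_obs();R=Ro.from_quat(o["tcp_rot"]).as_matrix();a=np.degrees(np.arctan2(R[1,1],R[0,1]));w=0
    if ydeg is not None: w=(a-ydeg+90)%180-90
    R2=R@Ro.from_euler("z",w,degrees=True).as_matrix()
    print("t",round(o["time"],2),"tcp",np.round(o["tool_pos"],4),"yaz",round(a,1),"tilt",round(np.degrees(np.arccos(-R[2,2])),1),"j7",round(o["joint_positions"][6],2),"w",round(o["width"],4),"grip",round(o["grip_force"],1),"F",np.round(o["contact_force"],1))
    print("yaw units",round(w/5,2),"then dxyz units",np.round(R2.T@(np.array(p)-o["tool_pos"])/.04,2))
E
python3 -c "
from h import *
plan([.42,.31,.30],0)"
```

```text
t 0.1 tcp [0.1568 0.6303 0.3028] yaz 76.0 tilt 0.1 j7 -0.04 w 0.0854 grip 0.0 F [-0.2 -0.2  0.5]
yaw units 15.21 then dxyz units [-8.01  6.58  0.09]
```

```bash
python3 -m crank '[{"yaw":1},{"yaw":1},{"yaw":1},{"yaw":1},{"yaw":1},{"yaw":1},{"yaw":1},{"yaw":1},{"yaw":1},{"yaw":1},{"yaw":1},{"yaw":1}]'; python3 -m crank '[{"yaw":1},{"yaw":1},{"yaw":1},{"dx":-0.8,"dy":0.66},{"dx":-0.8,"dy":0.66},{"dx":-0.8,"dy":0.66},{"dx":-0.8,"dy":0.66},{"dx":-0.8,"dy":0.66},{"dx":-0.8,"dy":0.66},{"dx":-0.8,"dy":0.66},{"dx":-0.8,"dy":0.66},{"dx":-0.8,"dy":0.66}]'; python3 -m crank '[{"dx":-0.8,"dy":0.66},{}]'
python3 - <<'E'
from h import *
plan([.503,-.142,.30],-4)
m=camera_model("wrist");p,d=read_camera("wrist");cv2.imwrite("pics/w1.png",p);np.save("w1.npy",d);print(m)
E
```

```text
t 0.1 tcp [0.1568 0.6303 0.3028] yaz 76.0 tilt 0.1 j7 -0.04 w 0.0854 grip 0.0 F [-0.2 -0.2  0.5]
yaw units 16.01 then dxyz units [-18.66   9.98   0.11]
{'vfov': 66.83610920991217, 'cx': 282.9788268479169, 'cy': 212.2230988937822, 'extrinsics': array([[ 0.24138381,  0.97042393, -0.00335569, -0.64774073],
       [-0.92564894,  0.22920538, -0.30106302,  0.03938597],
       [-0.29138961,  0.07577793,  0.95359834, -0.38050462],
       [ 0.        ,  0.        ,  0.        ,  1.        ]])}invalid input at $[0]: expected keys dx, dy, dz, yaw, fingers
invalid input at $[0]: expected keys dx, dy, dz, yaw, fingers
invalid input at $[0]: expected keys dx, dy, dz, yaw, fingers
```

View pics/w1.png

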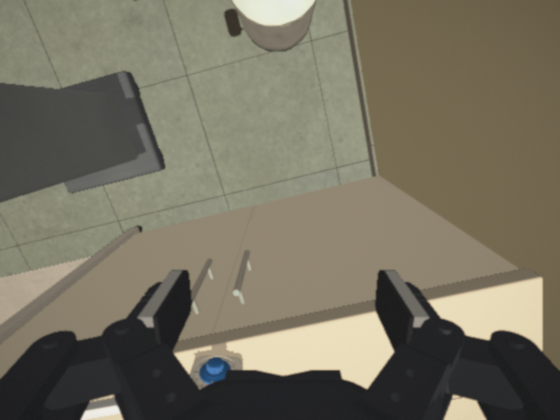

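The first calls were refused because every row needs all five keys. The wrist view shows the fingers at the bottom of the picture, so the camera looks ahead along tool +x.

```bash
python3 -m crank '[{"dx":0,"dy":0,"dz":0,"yaw":1,"fingers":1},{"dx":0,"dy":0,"dz":0,"yaw":1,"fingers":1},{"dx":0,"dy":0,"dz":0,"yaw":1,"fingers":1},{"dx":0,"dy":0,"dz":0,"yaw":1,"fingers":1},{"dx":0,"dy":0,"dz":0,"yaw":1,"fingers":1},{"dx":0,"dy":0,"dz":0,"yaw":1,"fingers":1},{"dx":0,"dy":0,"dz":0,"yaw":1,"fingers":1},{"dx":0,"dy":0,"dz":0,"yaw":1,"fingers":1},{"dx":0,"dy":0,"dz":0,"yaw":1,"fingers":1},{"dx":0,"dy":0,"dz":0,"yaw":1,"fingers":1},{"dx":0,"dy":0,"dz":0,"yaw":1,"fingers":1},{"dx":0,"dy":0,"dz":0,"yaw":1,"fingers":1}]'; python3 -m crank '[{"dx":0,"dy":0,"dz":0,"yaw":1,"fingers":1},{"dx":0,"dy":0,"dz":0,"yaw":1,"fingers":1},{"dx":0,"dy":0,"dz":0,"yaw":1,"fingers":1},{"dx":-0.8,"dy":0.66,"dz":0,"yaw":0,"fingers":1},{"dx":-0.8,"dy":0.66,"dz":0,"yaw":0,"fingers":1},{"dx":-0.8,"dy":0.66,"dz":0,"yaw":0,"fingers":1},{"dx":-0.8,"dy":0.66,"dz":0,"yaw":0,"fingers":1},{"dx":-0.8,"dy":0.66,"dz":0,"yaw":0,"fingers":1},{"dx":-0.8,"dy":0.66,"dz":0,"yaw":0,"fingers":1},{"dx":-0.8,"dy":0.66,"dz":0,"yaw":0,"fingers":1},{"dx":-0.8,"dy":0.66,"dz":0,"yaw":0,"fingers":1},{"dx":-0.8,"dy":0.66,"dz":0,"yaw":0,"fingers":1}]'
python3 - <<'E'
from h import *
plan([.503,-.142,.30],-4)
E
```

```text
time: 1.35
tool_pos: [0.1567, 0.6306, 0.3034]
tcp_rot: [0.603, 0.798, -0.001, 0.0]
contact_force: [-0.1, 0.8, 0.5]
width: 0.0857
grip_force: 0.0
time: 2.55
tool_pos: [0.4003, 0.3457, 0.3038]
tcp_rot: [0.701, 0.714, -0.0, -0.0]
contact_force: [0.0, 0.2, -0.6]
width: 0.0858
grip_force: 0.0
t 2.55 tcp [0.4003 0.3457 0.3038] yaz 1.1 tilt 0.0 j7 -0.54 w 0.0858 grip 0.0 F [ 0.   0.2 -0.6]
yaw units 1.01 then dxyz units [-11.98   3.41   0.1 ]
```

```bash
python3 -m crank '[{"dx":-1,"dy":0.25,"dz":-0.15,"yaw":1,"fingers":1},{"dx":-1,"dy":0.25,"dz":-0.15,"yaw":0,"fingers":1},{"dx":-1,"dy":0.25,"dz":-0.15,"yaw":0,"fingers":1},{"dx":-1,"dy":0.25,"dz":-0.15,"yaw":0,"fingers":1},{"dx":-1,"dy":0.25,"dz":-0.15,"yaw":0,"fingers":1},{"dx":-1,"dy":0.25,"dz":-0.15,"yaw":0,"fingers":1},{"dx":-1,"dy":0.25,"dz":-0.15,"yaw":0,"fingers":1},{"dx":-1,"dy":0.25,"dz":-0.15,"yaw":0,"fingers":1},{"dx":-1,"dy":0.25,"dz":-0.15,"yaw":0,"fingers":1},{"dx":-1,"dy":0.25,"dz":-0.15,"yaw":0,"fingers":1},{"dx":-1,"dy":0.25,"dz":-0.15,"yaw":0,"fingers":1},{"dx":-1,"dy":0.25,"dz":-0.15,"yaw":0,"fingers":1}]'; python3 -m crank '[{"dx":-1,"dy":0.25,"dz":0,"yaw":0,"fingers":1},{"dx":-1,"dy":0.25,"dz":0,"yaw":0,"fingers":1},{"dx":0,"dy":0,"dz":0,"yaw":0,"fingers":1},{"dx":0,"dy":0,"dz":0,"yaw":0,"fingers":1}]'
python3 - <<'E'
from h import *
plan([.503,-.142,.30],-4)
m=camera_model("wrist");p,d=read_camera("wrist");cv2.imwrite("pics/w2.png",p);np.save("w2.npy",d);np.save("w2m.npy",m,allow_pickle=True)
q=cloud(d,m);print(np.round(q[60:400:60,50:560:90],3).tolist())
E
```

```text
time: 3.75
tool_pos: [0.4896, -0.1407, 0.376]
tcp_rot: [0.731, 0.682, 0.0, -0.0]
contact_force: [1.8, 0.5, -1.1]
width: 0.0852
grip_force: 0.0
time: 4.15
tool_pos: [0.5037, -0.2213, 0.3754]
tcp_rot: [0.732, 0.681, -0.0, -0.001]
contact_force: [-0.0, 0.1, 0.4]
width: 0.0855
grip_force: 0.0
t 4.15 tcp [ 0.5037 -0.2213  0.3754] yaz -4.1 tilt 0.1 j7 0.55 w 0.0855 grip 0.0 F [-0.   0.1  0.4]
yaw units -0.02 then dxyz units [ 1.98 -0.15  1.89]
[[[0.109, -0.031, -0.163], [0.108, 0.025, -0.556], [0.446, -0.078, 0.0], [0.56, -0.086, 0.0], [0.675, -0.094, -0.002], [0.788, -0.103, -0.0]], [[-0.401, -0.112, -0.844], [-0.006, -0.137, -0.742], [0.436, -0.151, -0.001], [0.547, -0.156, 0.094], [0.642, -0.163, 0.094], [0.799, -0.177, -0.001]], [[-0.467, -0.344, -0.839], [-0.097, -0.37, -0.838], [0.427, -0.232, -0.0], [0.545, -0.222, 0.091], [0.646, -0.229, 0.092], [0.801, -0.257, 0.012]], [[-0.549, -0.607, -0.845], [-0.154, -0.634, -0.842], [0.418, -0.319, 0.011], [0.551, -0.334, -0.001], [0.687, -0.344, -0.002], [0.821, -0.353, 0.0]], [[-0.638, -0.904, -0.846], [0.448, -0.211, 0.337], [0.409, -0.41, 0.027], [0.547, -0.438, -0.001], [0.551, -0.215, 0.343], [0.835, -0.457, 0.001]], [[0.44, -0.205, 0.374], [0.469, -0.202, 0.38], [0.388, -0.546, -0.001], [0.543, -0.556, 0.0], [0.537, -0.206, 0.38], [0.566, -0.217, 0.372]]]
```

View pics/w2.png

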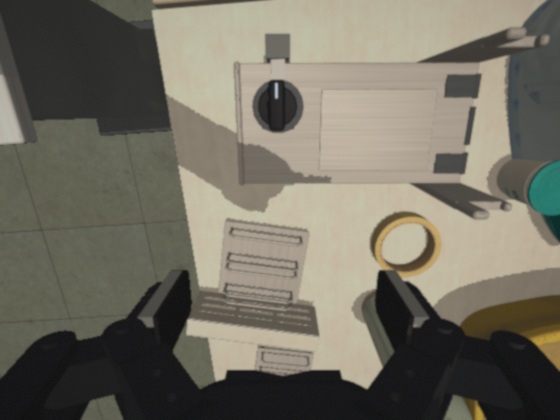

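The wrist view shows the lid from (238,63) to (478,184), square with the picture so the box yaw is about -4°. The knob is at (278,105), the left free slot at (264,236), the second at (262,264), and the other cassette at (253,313).

Run:
```python
from h import *
d=np.load("w2.npy");m=np.load("w2m.npy",allow_pickle=True).item();q=cloud(d,m);im=cv2.imread("pics/w2.png")
v,u=np.mgrid[0:420,0:560]
L=(q[...,2]>.086)&(q[...,2]<.1)&(u>230)&(u<450)&(v>50)&(v<200)
for nm,r in(("near",-1),("far",0)):
    e=[]
    for c in list(range(310,445,3)):
        k=np.where(L[:,c])[0]; e.append(ray(m,c,k[r],.092)[:2])
    e=np.array(e);f=np.polyfit(e[:,0],e[:,1],1);print(nm,"yaw",np.degrees(np.arctan(f[0])).round(2),"y at .6",np.polyval(f,.6).round(4),np.std(e[:,1]-np.polyval(f,e[:,0])).round(4))
e=[]
for r in range(130,178,3): e.append(ray(m,np.where(L[r])[0][0],r,.092)[:2])
e=np.array(e);f=np.polyfit(e[:,1],e[:,0],1);print("front yaw",-np.degrees(np.arctan(f[0])).round(2),"x at y-.2",np.polyval(f,-.2).round(4))
K=(im.max(2)<60)&(q[...,2]>.135)&(u>230)&(u<330)&(v>60)&(v<150);p=q[K];print("knob",K.sum(),rect(p),np.median(p[:,2]))
T=K&(q[...,2]>.153);print("top",rect(q[T]),q[T].mean(0))
for (a,b) in((478,75),(510,45)): pass
B=(q[...,2]>.19)&(q[...,2]<.2)&(u>400)
for nm,s in(("L",B&(v<130)),("R",B&(v>130)&(v<230))): print("horn",nm,s.sum(),rect(q[s]) if s.sum() else 0)
C=(q[...,2]>.076)&(q[...,2]<.1)&(v>270)&(v<345)&(u>180)&(u<330);print("cas2",C.sum(),rect(q[C]),np.median(q[C][:,2]))
H=(q[...,2]>.036)&(q[...,2]<.052)&(v>215)&(v<305)&(u>210)&(u<320)
n,lab,st,ce=cv2.connectedComponentsWithStats(cv2.dilate(H.astype(np.uint8),np.ones((3,3))))
for i in range(1,n):
    if st[i,4]>60: print("hoop",st[i],rect(q[(lab==i)&H]))
PL=(abs(q[...,2]-.012)<.006)&(v>212)&(v<305)&(u>210)&(u<315);print("plate",rect(q[PL]))
print("plate corners",[ray(m,a,b,.012)[:2].round(3).tolist() for a,b in((226,220),(308,229))])
```

```text
near yaw -5.59 y at .6 -0.2295 0.0018
far yaw -2.43 y at .6 -0.1049 0.0017
front yaw -3.8 x at y-.2 0.4543
knob 702 (array([ 502.9, -140.1]), array([40.1, 13.6]), 84.9) 0.15849924551595118
top (array([ 502.9, -140.1]), array([40.1, 13.6]), 84.9) [ 0.50266511 -0.14130796  0.16166979]
horn L 256 (array([ 675.5, -104.7]), array([ 8. , 14.1]), 84.6)
horn R 161 (array([ 666. , -238.6]), array([ 7.1, 13.5]), 87.4)
cas2 2378 (array([ 445.6, -432. ]), array([ 29.9, 179.6]), 77.2) 0.08234854022254486
hoop [227 232  76  16 400] (array([ 471.3, -311.3]), array([  4.8, 101.8]), 77.7)
hoop [224 259  75  15 388] (array([ 462.7, -350.2]), array([  4.7, 103.1]), 77.8)
hoop [224 266  74  15 385] (array([ 460.9, -362. ]), array([  4.9, 102.3]), 77.8)
hoop [210 291  83  15 586] (array([ 442.5, -407.2]), array([ 21.5, 117.1]), 77.8)
plate (array([ 455.1, -364.4]), array([132.7, 134.6]), 78.7)
plate corners [[0.416, -0.288], [0.533, -0.31]]
```

```bash
python3 -m crank '[{"dx":1,"dy":-0.08,"dz":0,"yaw":0,"fingers":1},{"dx":1,"dy":-0.08,"dz":0,"yaw":0,"fingers":1},{"dx":0,"dy":0,"dz":1,"yaw":0,"fingers":1},{"dx":0,"dy":0,"dz":1,"yaw":0,"fingers":1},{"dx":0,"dy":0,"dz":1,"yaw":0,"fingers":1},{"dx":0,"dy":0,"dz":0.7,"yaw":0,"fingers":1},{"dx":0,"dy":0,"dz":0.6,"yaw":0,"fingers":1},{"dx":0,"dy":0,"dz":0,"yaw":0,"fingers":1},{"dx":0,"dy":0,"dz":0,"yaw":0,"fingers":1}]'; python3 -m crank '[{"dx":0,"dy":0,"dz":0,"yaw":0,"fingers":0},{"dx":0,"dy":0,"dz":0,"yaw":0,"fingers":0},{"dx":0,"dy":0,"dz":0,"yaw":0,"fingers":0},{"dx":0,"dy":0,"dz":0,"yaw":0,"fingers":0},{"dx":0,"dy":0,"dz":0,"yaw":0,"fingers":0},{"dx":0,"dy":0,"dz":0,"yaw":0,"fingers":0}]' 70
python3 -c "
from h import *
plan([.5027,-.1407,.201],-4)"
```

```text
time: 5.1
tool_pos: [0.5035, -0.1389, 0.2043]
tcp_rot: [0.73, 0.683, 0.0, -0.0]
contact_force: [0.5, -0.2, 0.7]
width: 0.0854
grip_force: 0.0
time: 5.7
tool_pos: [0.5035, -0.1403, 0.2042]
tcp_rot: [0.731, 0.682, 0.0, 0.0]
contact_force: [0.1, 0.1, 1.9]
width: 0.0128
grip_force: 69.9
t 5.7 tcp [ 0.5035 -0.1403  0.2042] yaz -4.0 tilt 0.0 j7 0.53 w 0.0128 grip 69.9 F [0.1 0.1 1.9]
yaw units 0.01 then dxyz units [-0.01 -0.02  0.08]
```

Gripped. Next: push in about 9 mm.

```bash
python3 -m crank '[{"dx":0,"dy":0,"dz":0.12,"yaw":0,"fingers":0},{"dx":0,"dy":0,"dz":0.1,"yaw":0,"fingers":0},{"dx":0,"dy":0,"dz":0,"yaw":0,"fingers":0},{"dx":0,"dy":0,"dz":0,"yaw":0,"fingers":0}]'
python3 -c "
from h import *
plan([.5027,-.1407,.201],-84)"
```

```text
time: 6.1
tool_pos: [0.5034, -0.1404, 0.1959]
tcp_rot: [0.731, 0.682, 0.0, 0.0]
contact_force: [-0.5, 0.2, 8.1]
width: 0.0129
grip_force: 70.8
t 6.1 tcp [ 0.5034 -0.1404  0.1959] yaz -4.0 tilt 0.1 j7 0.54 w 0.0129 grip 70.8 F [-0.5  0.2  8.1]
yaw units 16.0 then dxyz units [-0.02  0.01 -0.13]
```

```bash
python3 -m crank '[{"dx":0,"dy":0,"dz":0,"yaw":1,"fingers":0},{"dx":0,"dy":0,"dz":0,"yaw":1,"fingers":0},{"dx":0,"dy":0,"dz":0,"yaw":1,"fingers":0},{"dx":0,"dy":0,"dz":0,"yaw":1,"fingers":0},{"dx":0,"dy":0,"dz":0,"yaw":1,"fingers":0},{"dx":0,"dy":0,"dz":0,"yaw":1,"fingers":0},{"dx":0,"dy":0,"dz":0,"yaw":1,"fingers":0},{"dx":0,"dy":0,"dz":0,"yaw":1,"fingers":0},{"dx":0,"dy":0,"dz":0,"yaw":1,"fingers":0},{"dx":0,"dy":0,"dz":0,"yaw":1,"fingers":0},{"dx":0,"dy":0,"dz":0,"yaw":1,"fingers":0},{"dx":0,"dy":0,"dz":0,"yaw":1,"fingers":0}]';python3 -m crank '[{"dx":0,"dy":0,"dz":0,"yaw":1,"fingers":0},{"dx":0,"dy":0,"dz":0,"yaw":1,"fingers":0},{"dx":0,"dy":0,"dz":0,"yaw":1,"fingers":0},{"dx":0,"dy":0,"dz":0,"yaw":1,"fingers":0},{"dx":0,"dy":0,"dz":0,"yaw":0.4,"fingers":0},{"dx":0,"dy":0,"dz":0,"yaw":0,"fingers":0},{"dx":0,"dy":0,"dz":0,"yaw":0,"fingers":0}]'
python3 -c "
from h import *
plan([.5027,-.1407,.201],-84);print(robot.get_obs()['torque'])"
```

```text
time: 7.3
tool_pos: [0.5027, -0.1399, 0.1957]
tcp_rot: [0.975, 0.223, -0.0, -0.001]
contact_force: [-2.7, 2.9, 8.1]
width: 0.013
grip_force: 70.8
time: 8.0
tool_pos: [0.5028, -0.1395, 0.1955]
tcp_rot: [0.999, 0.037, -0.001, -0.001]
contact_force: [-4.1, 1.7, 7.9]
width: 0.0126
grip_force: 71.0
t 8.0 tcp [ 0.5028 -0.1395  0.1955] yaz -85.8 tilt 0.1 j7 -0.55 w 0.0126 grip 71.0 F [-4.1  1.7  7.9]
yaw units -0.35 then dxyz units [-0.    0.03 -0.14]
[0.55183392 0.40247478 0.51986188]
```

```bash
python3 -m crank '[{"dx":0,"dy":0,"dz":-0.2,"yaw":0,"fingers":0},{"dx":0,"dy":0,"dz":0,"yaw":0,"fingers":0},{"dx":0,"dy":0,"dz":0,"yaw":0,"fingers":1},{"dx":0,"dy":0,"dz":0,"yaw":0,"fingers":1},{"dx":0,"dy":0,"dz":0,"yaw":0,"fingers":1},{"dx":0,"dy":0,"dz":0,"yaw":0,"fingers":1},{"dx":0,"dy":0,"dz":0,"yaw":0,"fingers":1},{"dx":0,"dy":0,"dz":-0.5,"yaw":0,"fingers":1},{"dx":0,"dy":0,"dz":-1,"yaw":0,"fingers":1},{"dx":0,"dy":0,"dz":-1,"yaw":-1,"fingers":1},{"dx":0,"dy":0,"dz":-1,"yaw":-1,"fingers":1},{"dx":0,"dy":0,"dz":-1,"yaw":-1,"fingers":1}]';python3 -m crank '[{"dx":0,"dy":0,"dz":0,"yaw":-1,"fingers":1},{"dx":0,"dy":0,"dz":0,"yaw":-1,"fingers":1},{"dx":0,"dy":0,"dz":0,"yaw":-1,"fingers":1},{"dx":0,"dy":0,"dz":0,"yaw":-1,"fingers":1},{"dx":0,"dy":0,"dz":0,"yaw":-1,"fingers":1},{"dx":0,"dy":0,"dz":0,"yaw":-1,"fingers":1},{"dx":0,"dy":0,"dz":0,"yaw":-1,"fingers":1},{"dx":0,"dy":0,"dz":0,"yaw":-1,"fingers":1},{"dx":0,"dy":0,"dz":0,"yaw":-1,"fingers":1},{"dx":0,"dy":0,"dz":0,"yaw":-1,"fingers":1},{"dx":0,"dy":0,"dz":0,"yaw":-1,"fingers":1},{"dx":0,"dy":0,"dz":0,"yaw":-1,"fingers":1}]'
python3 - <<'E'
from h import *
plan([.42,.24,.36],0)
p,d=read_camera("scene");q=cloud(d,camera_model("scene"))
K=(p.max(2)<60)&(q[...,2]>.12)&(q[...,2]<.17)&(q[...,0]>.45)&(q[...,0]<.56)&(q[...,1]>-.2)&(q[...,1]<-.09)
print(K.sum(),rect(q[K]),np.sort(q[K][:,2])[-5:])
E
```

```text
time: 9.2
tool_pos: [0.5029, -0.1403, 0.3847]
tcp_rot: [0.986, 0.167, -0.0, 0.0]
contact_force: [1.0, 1.0, 0.0]
width: 0.0853
grip_force: 0.0
time: 10.4
tool_pos: [0.503, -0.1404, 0.383]
tcp_rot: [0.771, 0.637, -0.0, -0.0]
contact_force: [0.2, 0.4, -0.3]
width: 0.0855
grip_force: 0.0
t 10.4 tcp [ 0.503  -0.1404  0.383 ] yaz -10.8 tilt 0.0 j7 0.33 w 0.0855 grip 0.0 F [ 0.2  0.4 -0.3]
yaw units -2.16 then dxyz units [ 9.51 -2.08  0.57]
107 (array([ 497.9, -148. ]), array([23.1, 38.3]), 83.5) [0.15850974 0.1587021  0.16001632 0.1600286  0.1606628 ]
```

```bash
python3 -m crank '[{"dx":0,"dy":0,"dz":0,"yaw":-1,"fingers":1},{"dx":0,"dy":0,"dz":0,"yaw":-1,"fingers":1},{"dx":0.95,"dy":-0.21,"dz":0.05,"yaw":0,"fingers":1},{"dx":0.95,"dy":-0.21,"dz":0.05,"yaw":0,"fingers":1},{"dx":0.95,"dy":-0.21,"dz":0.05,"yaw":0,"fingers":1},{"dx":0.95,"dy":-0.21,"dz":0.05,"yaw":0,"fingers":1},{"dx":0.95,"dy":-0.21,"dz":0.05,"yaw":0,"fingers":1},{"dx":0.95,"dy":-0.21,"dz":0.05,"yaw":0,"fingers":1},{"dx":0.95,"dy":-0.21,"dz":0.05,"yaw":0,"fingers":1},{"dx":0.95,"dy":-0.21,"dz":0.05,"yaw":0,"fingers":1},{"dx":0.95,"dy":-0.21,"dz":0.05,"yaw":0,"fingers":1},{"dx":0.95,"dy":-0.21,"dz":0.05,"yaw":0,"fingers":1}]';python3 -m crank '[{"dx":0,"dy":0,"dz":0,"yaw":0,"fingers":1},{"dx":0,"dy":0,"dz":0,"yaw":0,"fingers":1}]'
python3 - <<'E'
from h import *
plan([.416,.39,.2],0)
m=camera_model("wrist");p,d=read_camera("wrist");cv2.imwrite("pics/w3.png",p);q=cloud(d,m)
v,u=np.mgrid[0:420,0:560]
K=(q[...,2]>.014)&(q[...,2]<.028)&(q[...,0]>.38)&(q[...,0]<.46)&(q[...,1]>.18)&(q[...,1]<.435)
n,lab,st,ce=cv2.connectedComponentsWithStats(K.astype(np.uint8))
for i in range(1,n):
    if st[i,4]>150: print(st[i],rect(q[lab==i]),np.median(q[lab==i][:,2]))
O=(q[...,2]>.03)&(q[...,2]<.2)&(q[...,1]>.3)&(v<270);t=q[O];print("obstacle",t.min(0).round(3),t.max(0).round(3),len(t)) if len(t) else 0
E
```

```text
time: 11.65
tool_pos: [0.4252, 0.2424, 0.3631]
tcp_rot: [0.714, 0.7, 0.0, 0.0]
contact_force: [0.9, -0.3, -0.5]
width: 0.0853
grip_force: 0.0
time: 11.85
tool_pos: [0.4253, 0.2417, 0.3627]
tcp_rot: [0.713, 0.701, -0.001, 0.0]
contact_force: [0.1, -0.9, -0.0]
width: 0.0853
grip_force: 0.0
t 11.85 tcp [0.4253 0.2417 0.3627] yaz -0.9 tilt 0.1 j7 -0.36 w 0.0853 grip 0.0 F [ 0.1 -0.9 -0. ]
yaw units -0.18 then dxyz units [ 3.71 -0.23  4.06]
[ 273   22   14  181 2386] (array([421.5, 308.2]), array([214.3,  16. ]), 88.5) 0.02046071437862164
```

View pics/w3.png

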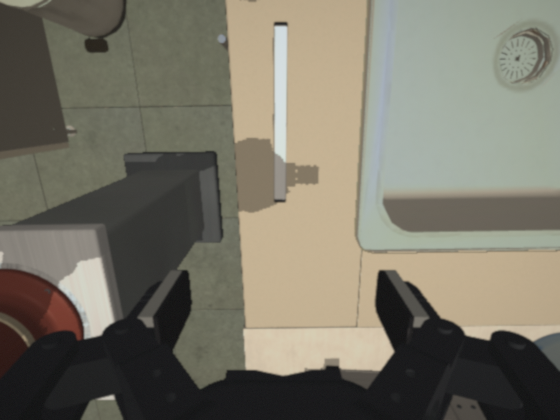

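The wrist view shows the bar upright in the picture from (281,22) to (280,200), aligned with the tool. Before gripping near its far end I'll check the bottles beyond it.

```bash
python3 - <<'E'
from h import *
for n in("scene","side"):
    q=cloud(np.load(n+"_d.npy"),camera_model(n)).reshape(-1,3)
    for lo in(.03,.06,.08):
        t=q[(q[:,0]>.34)&(q[:,0]<.5)&(q[:,1]>.40)&(q[:,1]<.56)&(q[:,2]>lo)&(q[:,2]<.2)];print(n,lo,len(t),t.min(0).round(3) if len(t) else 0,t.max(0).round(3) if len(t) else 0)
E
python3 -c "
from h import *
plan([.4225,.394,.2],-1)"
```

```text
scene 0.03 212 [0.361 0.435 0.03 ] [0.47  0.552 0.074]
scene 0.06 97 [0.367 0.435 0.06 ] [0.413 0.508 0.074]
scene 0.08 0 0 0
side 0.03 155 [0.358 0.432 0.03 ] [0.416 0.502 0.072]
side 0.06 65 [0.369 0.433 0.061] [0.416 0.502 0.072]
side 0.08 0 0 0
t 11.9 tcp [0.4258 0.2403 0.363 ] yaz -1.1 tilt 0.1 j7 -0.36 w 0.0854 grip 0.0 F [-0.1  0.2 -0.3]
yaw units -0.01 then dxyz units [ 3.85 -0.15  4.07]
```

```bash
python3 -m crank '[{"dx":1,"dy":-0.03,"dz":0,"yaw":0,"fingers":1},{"dx":1,"dy":-0.03,"dz":0,"yaw":0,"fingers":1},{"dx":1,"dy":-0.03,"dz":0,"yaw":0,"fingers":1},{"dx":1,"dy":-0.03,"dz":0.5,"yaw":0,"fingers":1},{"dx":0.05,"dy":0,"dz":1,"yaw":0,"fingers":1},{"dx":0,"dy":0,"dz":1,"yaw":0,"fingers":1},{"dx":0,"dy":0,"dz":1,"yaw":0,"fingers":1},{"dx":0,"dy":0,"dz":1,"yaw":0,"fingers":1},{"dx":0,"dy":0,"dz":1,"yaw":0,"fingers":1},{"dx":0,"dy":0,"dz":0.9,"yaw":0,"fingers":1},{"dx":0,"dy":0,"dz":0,"yaw":0,"fingers":1},{"dx":0,"dy":0,"dz":0,"yaw":0,"fingers":1}]'
python3 -c "
from h import *
plan([.4225,.402,.08],-1.5)"
```

```text
time: 13.1
tool_pos: [0.425, 0.402, 0.1077]
tcp_rot: [0.714, 0.7, 0.0, 0.001]
contact_force: [0.4, -0.5, 1.1]
width: 0.0853
grip_force: 0.0
t 13.1 tcp [0.425  0.402  0.1077] yaz -1.1 tilt 0.1 j7 -0.43 w 0.0853 grip 0.0 F [ 0.4 -0.5  1.1]
yaw units 0.07 then dxyz units [-0.   -0.06  0.69]
```

```bash
python3 -m crank '[{"dx":0,"dy":-0.06,"dz":0.4,"yaw":0,"fingers":1},{"dx":0,"dy":0,"dz":0.3,"yaw":0,"fingers":1},{"dx":0,"dy":0,"dz":0,"yaw":0,"fingers":0},{"dx":0,"dy":0,"dz":0,"yaw":0,"fingers":0},{"dx":0,"dy":0,"dz":0,"yaw":0,"fingers":0},{"dx":0,"dy":0,"dz":0,"yaw":0,"fingers":0},{"dx":0,"dy":0,"dz":0,"yaw":0,"fingers":0},{"dx":0,"dy":0,"dz":0,"yaw":0,"fingers":0},{"dx":0,"dy":0,"dz":0,"yaw":0,"fingers":0}]' 110
python3 -c "
from h import *
plan([.4225,.402,.08],-1.5)"
```

```text
time: 14.0
tool_pos: [0.4218, 0.4035, 0.0801]
tcp_rot: [0.713, 0.701, 0.001, 0.0]
contact_force: [0.0, -0.8, 5.8]
width: 0.0129
grip_force: 109.3
t 14.0 tcp [0.4218 0.4035 0.0801] yaz -1.0 tilt 0.1 j7 -0.41 w 0.0129 grip 109.3 F [ 0.  -0.8  5.8]
yaw units 0.11 then dxyz units [-0.04  0.02  0.  ]
```

```bash
python3 -m crank '[{"dx":0,"dy":0,"dz":-0.4,"yaw":0,"fingers":0},{"dx":0,"dy":0,"dz":-1,"yaw":0,"fingers":0},{"dx":0,"dy":0,"dz":-1,"yaw":0,"fingers":0},{"dx":0,"dy":0,"dz":-1,"yaw":0,"fingers":0},{"dx":0,"dy":0,"dz":-1,"yaw":0,"fingers":0},{"dx":0,"dy":0,"dz":0,"yaw":0,"fingers":0},{"dx":0,"dy":0,"dz":0,"yaw":0,"fingers":0}]'
python3 - <<'E'
from h import *
plan([.4225,.402,.3],-4)
o=robot.get_obs();t=o["tool_pos"]
for n in("scene","side"):
    p,d=read_camera(n);cv2.imwrite(f"pics/{n}_bar.png",p);q=cloud(d,camera_model(n))
    K=(abs(q[...,0]-t[0])<.04)&(q[...,1]>t[1]-.25)&(q[...,1]<t[1]-.03)&(q[...,2]>t[2]-.17)&(q[...,2]<t[2]-.0)
    r=q[K]
    print(n,len(r))
    for y in np.arange(-.22,-.03,.03):
        w=r[(r[:,1]-t[1]>y)&(r[:,1]-t[1]<y+.03)]
        if len(w): print(round(y+.015,3),np.round(np.median(w,0)-t,4),np.round(w[:,2].max()-t[2],4),len(w))
E
```

```text
time: 14.7
tool_pos: [0.421, 0.4033, 0.2556]
tcp_rot: [0.713, 0.701, 0.001, -0.0]
contact_force: [-0.0, 0.1, -1.8]
width: 0.013
grip_force: 108.7
t 14.7 tcp [0.421  0.4033 0.2556] yaz -1.0 tilt 0.1 j7 -0.52 w 0.013 grip 108.7 F [-0.   0.1 -1.8]
yaw units 0.61 then dxyz units [-0.03  0.04 -1.11]
scene 250
-0.205 [-0.0068 -0.1988 -0.0668] -0.0575 33
-0.175 [-0.0089 -0.1749 -0.0644] -0.0579 40
-0.145 [-0.0082 -0.1469 -0.0652] -0.0587 40
-0.115 [-0.0072 -0.1163 -0.0646] -0.0589 44
-0.085 [-0.0074 -0.0867 -0.0645] -0.0576 38
-0.055 [-0.0062 -0.0561 -0.0636] -0.059 44
-0.025 [-0.0055 -0.0346 -0.0658] -0.0612 11
side 96
-0.205 [-0.0034 -0.1995 -0.0677] -0.0604 20
-0.175 [-0.0031 -0.181  -0.0624] -0.0589 20
-0.145 [-0.0009 -0.1453 -0.0619] -0.0585 14
-0.115 [-0.0008 -0.1166 -0.0613] -0.0575 14
-0.085 [-0.0004 -0.0784 -0.062 ] -0.0595 12
-0.055 [ 0.0017 -0.0526 -0.0623] -0.0609 9
-0.025 [-0.0019 -0.0339 -0.0622] -0.0605 7
```

```bash
cat >> h.py <<'E'
O=np.array([.596,-.1669]);YB=-4.05;ex=np.array([.9975,-.0706]);ey=np.array([.0706,.9975])
def box(X,Y,Z,off=.067,yaw=YB):
    """TCP target for held point at box X,Y,Z mm (off below TCP)"""
    w=O+X/1000*ex+Y/1000*ey; t=robot.get_obs()["tool_pos"]; r=t[:2]-O
    print("now box",np.round([r@ex*1000,r@ey*1000,(t[2]-off)*1000],1)); plan([w[0],w[1],Z/1000+off],yaw)
E
python3 -m crank '[{"dx":0,"dy":0,"dz":0,"yaw":0.6,"fingers":0},{"dx":0,"dy":0,"dz":0,"yaw":0,"fingers":0}]'
python3 -c "
from h import *
box(-167,113,72)"
```

```text
time: 15.0
tool_pos: [0.4203, 0.4028, 0.253]
tcp_rot: [0.731, 0.682, -0.002, 0.0]
contact_force: [-0.3, 0.7, -1.7]
width: 0.0126
grip_force: 108.7
now box [-215.5  555.9  186. ]
t 15.0 tcp [0.4203 0.4028 0.253 ] yaz -4.0 tilt 0.2 j7 -0.56 w 0.0126 grip 108.7 F [-0.3  0.7 -1.7]
yaw units 0.02 then dxyz units [-11.06   1.22   2.88]
```

```bash
python3 -m crank '[{"dx":-1,"dy":0.11,"dz":0.08,"yaw":0,"fingers":0},{"dx":-1,"dy":0.11,"dz":0.08,"yaw":0,"fingers":0},{"dx":-1,"dy":0.11,"dz":0.08,"yaw":0,"fingers":0},{"dx":-1,"dy":0.11,"dz":0.08,"yaw":0,"fingers":0},{"dx":-1,"dy":0.11,"dz":0.08,"yaw":0,"fingers":0},{"dx":-1,"dy":0.11,"dz":0.08,"yaw":0,"fingers":0},{"dx":-1,"dy":0.11,"dz":0.08,"yaw":0,"fingers":0},{"dx":-1,"dy":0.11,"dz":0.08,"yaw":0,"fingers":0},{"dx":-1,"dy":0.11,"dz":0.08,"yaw":0,"fingers":0},{"dx":-1,"dy":0.11,"dz":0.08,"yaw":0,"fingers":0},{"dx":-1,"dy":0.11,"dz":0.08,"yaw":0,"fingers":0},{"dx":0,"dy":0,"dz":0,"yaw":0,"fingers":0}]'
python3 -m crank '[{"dx":0,"dy":0,"dz":1,"yaw":0,"fingers":0},{"dx":0,"dy":0,"dz":1,"yaw":0,"fingers":0},{"dx":0,"dy":0,"dz":0,"yaw":0,"fingers":0},{"dx":0,"dy":0,"dz":0,"yaw":0,"fingers":0}]'
python3 -c "
from h import *
box(-167,113,72);p,d=read_camera('side');cv2.imwrite('pics/s2.png',cv2.resize(p[150:300,190:390],(800,600)));q=cloud(d,camera_model('side'));t=robot.get_obs()['tool_pos']
K=(abs(q[...,0]-t[0])<.03)&(q[...,1]>t[1]-.21)&(q[...,1]<t[1]-.03)&(q[...,2]>t[2]-.1)&(q[...,2]<t[2]-.03)
r=q[K]-t;print(len(r));k=np.polyfit(r[:,1],r[:,2],1);k2=np.polyfit(r[:,1],r[:,0],1);print(k,k2,r[:,1].min(),np.percentile(r[:,2],[50,95]))"
```

```text
time: 16.2
tool_pos: [0.4382, -0.0457, 0.2194]
tcp_rot: [0.735, 0.678, -0.002, 0.001]
contact_force: [-0.4, -0.1, -0.5]
width: 0.0133
grip_force: 108.7
time: 16.6
tool_pos: [0.4385, -0.0388, 0.1396]
tcp_rot: [0.731, 0.682, -0.001, -0.001]
contact_force: [0.3, -0.2, -1.0]
width: 0.0126
grip_force: 108.6
now box [-166.1  116.7   72.6]
t 16.6 tcp [ 0.4385 -0.0388  0.1396] yaz -3.9 tilt 0.2 j7 0.42 w 0.0126 grip 108.6 F [ 0.3 -0.2 -1. ]
yaw units 0.02 then dxyz units [-0.09 -0.02  0.01]
302
[ 0.02490483 -0.05785214] [0.042252   0.00873292] -0.20444621828788595 [-0.06093808 -0.04786004]
```

View pics/s2.png

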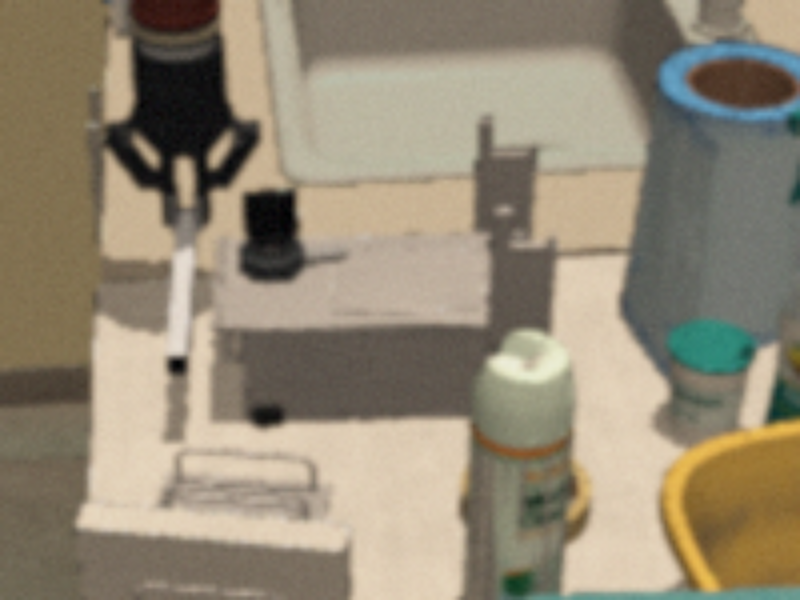

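The side view shows the bar (180,210)–(178,365) held level in front of the lid edge at about (218,300), at the right height. Next I'll slide it under the overhang and start lifting.

```bash
python3 -m crank '[{"dx":-0.05,"dy":0.45,"dz":0,"yaw":0,"fingers":0},{"dx":-0.04,"dy":0.45,"dz":0,"yaw":0,"fingers":0},{"dx":0,"dy":0,"dz":0,"yaw":0,"fingers":0},{"dx":0,"dy":0.05,"dz":-0.5,"yaw":0,"fingers":0},{"dx":0,"dy":0.05,"dz":-0.5,"yaw":0,"fingers":0},{"dx":0,"dy":0.08,"dz":-0.48,"yaw":0,"fingers":0},{"dx":0,"dy":0.08,"dz":-0.48,"yaw":0,"fingers":0},{"dx":0,"dy":0.15,"dz":-0.48,"yaw":0,"fingers":0},{"dx":0,"dy":0.15,"dz":-0.48,"yaw":0,"fingers":0},{"dx":0,"dy":0,"dz":0,"yaw":0,"fingers":0},{"dx":0,"dy":0,"dz":0,"yaw":0,"fingers":0}]' 120
python3 - <<'E'
from h import *
box(-90,113,222)
for n in("side","scene"):
    p,d=read_camera(n);cv2.imwrite(f'pics/{n}3.png',p);q=cloud(d,camera_model(n))
    r=q[...,:2]-O;X=r@ex*1000;Y=r@ey*1000;Z=q[...,2]*1000
    K=(abs(Y)<45)&(X>-60)&(X<60)&(Z>92)&(Z<330);k=np.polyfit(X[K],Z[K],1);print(n,"lid angle",np.arctan(-k[0]).round(3),K.sum())
E
```

```text
time: 17.75
tool_pos: [0.4959, -0.0463, 0.2568]
tcp_rot: [0.731, 0.682, 0.0, -0.0]
contact_force: [-0.1, 0.7, -4.3]
width: 0.0123
grip_force: 121.1
now box [-108.3  113.2  189.8]
t 17.75 tcp [ 0.4959 -0.0463  0.2568] yaz -3.9 tilt 0.0 j7 0.28 w 0.0123 grip 121.1 F [-0.1  0.7 -4.3]
yaw units 0.02 then dxyz units [-0.    0.46 -0.8 ]
side lid angle 0.693 754
scene lid angle 0.723 257
```

```bash
python3 -m crank '[{"dx":0,"dy":0.23,"dz":-0.4,"yaw":0,"fingers":0},{"dx":0,"dy":0.23,"dz":-0.4,"yaw":0,"fingers":0},{"dx":0,"dy":0.35,"dz":-0.33,"yaw":0,"fingers":0},{"dx":0,"dy":0.35,"dz":-0.33,"yaw":0,"fingers":0},{"dx":0,"dy":0.43,"dz":-0.18,"yaw":0,"fingers":0},{"dx":0,"dy":0.43,"dz":-0.18,"yaw":0,"fingers":0},{"dx":0,"dy":0.48,"dz":0,"yaw":0,"fingers":0},{"dx":0,"dy":0.48,"dz":0,"yaw":0,"fingers":0},{"dx":0,"dy":0.48,"dz":0.12,"yaw":0,"fingers":0},{"dx":0,"dy":0.3,"dz":0.12,"yaw":0,"fingers":0},{"dx":0,"dy":0,"dz":0,"yaw":0,"fingers":0},{"dx":0,"dy":0,"dz":0,"yaw":0,"fingers":0}]' 120
python3 - <<'E'
from h import *
box(95,113,220)
for n in("side","scene"):
    p,d=read_camera(n);cv2.imwrite(f'pics/{n}4.png',p);
cv2.imwrite('pics/both4.png',np.hstack([cv2.resize(cv2.imread('pics/side4.png')[110:290,190:370],(400,400)),cv2.resize(cv2.imread('pics/scene4.png')[120:280,220:380],(400,400))]))
E
```

```text
time: 19.05
tool_pos: [0.6458, -0.057, 0.3183]
tcp_rot: [0.731, 0.682, -0.001, -0.002]
contact_force: [-1.7, -0.7, -2.6]
width: 0.0124
grip_force: 121.3
now box [ 41.9 113.1 251.3]
t 19.05 tcp [ 0.6458 -0.057   0.3183] yaz -4.0 tilt 0.3 j7 0.24 w 0.0124 grip 121.3 F [-1.7 -0.7 -2.6]
yaw units 0.01 then dxyz units [-0.    1.33  0.78]
```

View pics/both4.png

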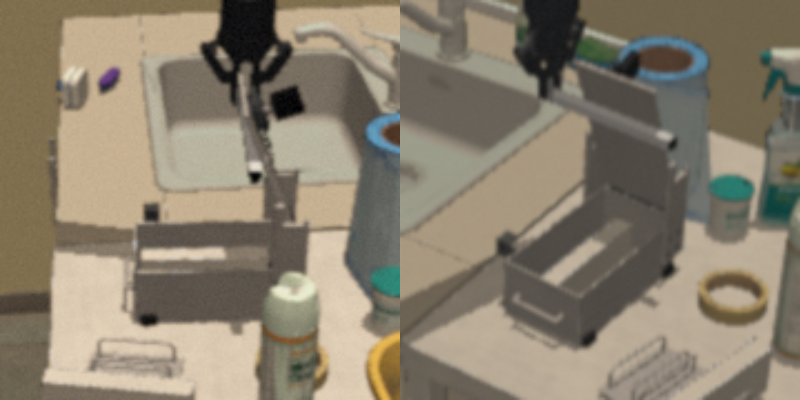

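Both views show the lid up and resting on the bar: side crop (245,70)–(255,175), scene crop (545,90)–(670,140). I'll check the bar's droop, then go over the horns.

Run:
```python
from h import *
p,d=read_camera("scene");q=cloud(d,camera_model("scene"))
r=q[...,:2]-O;X=r@ex*1000;Y=r@ey*1000;Z=q[...,2]*1000
v,u=np.mgrid[0:420,0:560]
for y in range(-95,80,15):
    K=(Y>y)&(Y<y+15)&(X>15)&(X<56)&(Z>225)&(Z<280)
    if K.sum()>3: print(y+7,np.median(X[K]).round(1),np.percentile(Z[K],[10,50,90]).round(1),K.sum())
box(95,113,220)
```

```text
-88 37.3 [244.7 251.6 256.7] 27
-73 36.7 [244.3 253.6 258.2] 27
-58 40.6 [248.8 257.6 272.3] 49
-43 41.9 [245.5 256.9 276. ] 48
-28 41.5 [248.1 257.4 276.6] 45
-13 42.0 [247.3 258.6 274.6] 45
2 40.1 [245.5 257.4 272.1] 45
17 42.1 [249.  257.5 272.5] 40
32 41.4 [247.5 257.3 272.4] 45
47 41.3 [246.1 258.8 272.9] 41
62 38.2 [244.6 255.3 270.3] 35
77 35.1 [248.2 254.5 261.3] 21
now box [ 42.3 113.1 252.8]
t 19.2 tcp [ 0.6462 -0.057   0.3198] yaz -4.0 tilt 0.1 j7 0.24 w 0.0128 grip 121.3 F [-0.5  0.2 -3.1]
yaw units 0.01 then dxyz units [-0.    1.32  0.82]
```

```bash
python3 -m crank '[{"dx":0,"dy":0.44,"dz":0.2,"yaw":0,"fingers":0},{"dx":0,"dy":0.44,"dz":0.2,"yaw":0,"fingers":0},{"dx":0,"dy":0.44,"dz":0.2,"yaw":0,"fingers":0},{"dx":0,"dy":0,"dz":0.3,"yaw":0,"fingers":0},{"dx":0,"dy":0,"dz":0.2,"yaw":0,"fingers":0},{"dx":0,"dy":0,"dz":0,"yaw":0,"fingers":0},{"dx":0,"dy":0,"dz":0,"yaw":0,"fingers":0}]' 120
python3 - <<'E'
from h import *
box(95,113,176)
p,d=read_camera("scene");q=cloud(d,camera_model("scene"))
r=q[...,:2]-O;X=r@ex*1000;Y=r@ey*1000;Z=q[...,2]*1000
for y in(-92,-84,-76,-68,64,72,80,88):
    K=(Y>y)&(Y<y+8)&(X>60)&(X<125)&(Z>197)&(Z<232)
    if K.sum()>2: print(y+4,np.percentile(X[K],[5,50,95]).round(1),np.percentile(Z[K],[10,50,90]).round(1),K.sum())
K=(Z>186)&(Z<197)&(X>55)&(X<90)&(abs(Y)>60)&(abs(Y)<76)
print("hornR",[np.percentile(a[K&(Y<0)],[5,50,95]).round(1) for a in(X,Y,Z)],"hornL",[np.percentile(a[K&(Y>0)],[5,50,95]).round(1) for a in(X,Y,Z)] if (K&(Y>0)).any() else 0)
E
```

```text
time: 19.9
tool_pos: [0.6987, -0.0606, 0.2757]
tcp_rot: [0.731, 0.682, -0.0, -0.001]
contact_force: [-2.4, 0.6, -1.7]
width: 0.013
grip_force: 121.3
now box [ 94.9 113.3 208.7]
t 19.9 tcp [ 0.6987 -0.0606  0.2757] yaz -4.0 tilt 0.1 j7 0.24 w 0.013 grip 121.3 F [-2.4  0.6 -1.7]
yaw units 0.01 then dxyz units [-0.01  0.    0.82]
-88 [ 85.3  93.  100.9] [200.5 207.9 213.1] 18
-80 [83.3 86.7 98.3] [203.4 208.3 213. ] 12
-72 [82.4 90.  96.5] [201.6 209.6 213.7] 13
-64 [ 84.9  92.9 104.4] [204.  211.5 223. ] 22
68 [ 84.2  89.  104.9] [200.5 212.1 217.9] 13
76 [83.4 87.1 97.9] [202.8 211.1 215.9] 13
84 [84.3 89.  97.5] [202.4 212.5 213.8] 10
92 [82.  88.9 95.7] [203.4 208.6 215.5] 11
hornR [array([67.7, 73.1, 79.1]), array([-72.4, -70. , -65.8]), array([188.5, 191.5, 195.6])] hornL [array([68.2, 72.9, 80. ]), array([60.7, 62.7, 69.1]), array([186.8, 190.3, 193.8])]
```

```bash
python3 -m crank '[{"dx":0,"dy":0.05,"dz":0.25,"yaw":0,"fingers":0},{"dx":0,"dy":0,"dz":0.25,"yaw":0,"fingers":0},{"dx":0,"dy":0,"dz":0.2,"yaw":0,"fingers":0},{"dx":0,"dy":0,"dz":0.12,"yaw":0,"fingers":0},{"dx":0,"dy":0,"dz":0,"yaw":0,"fingers":0},{"dx":0,"dy":0,"dz":0,"yaw":0,"fingers":0}]' 120
python3 - <<'E'
from h import *
box(95,113,173)
p,d=read_camera("scene");q=cloud(d,camera_model("scene"))
r=q[...,:2]-O;X=r@ex*1000;Y=r@ey*1000;Z=q[...,2]*1000
for y in(-88,-80,-50,-30,0,30,50,78,86):
    K=(Y>y)&(Y<y+10)&(X>60)&(X<125)&(Z>160)&(Z<190)
    if K.sum()>2: print(y+4,np.percentile(X[K],[5,50,95]).round(1),np.percentile(Z[K],[10,50,90]).round(1),K.sum())
E
```

```text
time: 20.55
tool_pos: [0.7013, -0.0607, 0.2423]
tcp_rot: [0.731, 0.682, -0.0, -0.001]
contact_force: [-2.8, -0.3, -3.7]
width: 0.0131
grip_force: 121.3
now box [ 97.6 113.3 175.3]
t 20.55 tcp [ 0.7013 -0.0607  0.2423] yaz -4.0 tilt 0.1 j7 0.25 w 0.0131 grip 121.3 F [-2.8 -0.3 -3.7]
yaw units 0.01 then dxyz units [-0.01 -0.06  0.06]
-84 [ 85.8  90.2 103.4] [168.  176.7 180.8] 15
-76 [64.6 83.2 99.1] [165.8 174.7 186.9] 32
-46 [ 87.9  95.3 107.6] [166.2 179.7 186. ] 22
-26 [ 87.7  92.1 106.8] [168.8 180.3 185.7] 22
4 [ 87.8  95.6 106.7] [166.  177.1 186.2] 24
34 [ 85.1  95.  106.7] [168.  178.3 185.7] 21
54 [ 82.8  93.  104. ] [167.5 179.1 185.6] 20
82 [ 97.1 100.5 105.9] [178.4 180.1 181.2] 5
90 [ 85.7  92.1 101.3] [167.3 175.7 181.2] 16
```

```bash
python3 -m crank '[{"dx":0,"dy":0,"dz":0.05,"yaw":0,"fingers":0},{"dx":0,"dy":0,"dz":0,"yaw":0,"fingers":0},{"dx":0,"dy":0,"dz":0,"yaw":0,"fingers":1},{"dx":0,"dy":0,"dz":0,"yaw":0,"fingers":1},{"dx":0,"dy":0,"dz":0,"yaw":0,"fingers":1},{"dx":0,"dy":0,"dz":0,"yaw":0,"fingers":1},{"dx":0,"dy":0,"dz":0,"yaw":0,"fingers":1},{"dx":0,"dy":0,"dz":-0.5,"yaw":0,"fingers":1},{"dx":0,"dy":0,"dz":-1,"yaw":0,"fingers":1},{"dx":0,"dy":0,"dz":-1,"yaw":0,"fingers":1},{"dx":0,"dy":0,"dz":0,"yaw":0,"fingers":1}]'
python3 - <<'E'
from h import *
box(-5,-20,260,off=0)
p,d=read_camera("scene");q=cloud(d,camera_model("scene"))
r=q[...,:2]-O;X=r@ex*1000;Y=r@ey*1000;Z=q[...,2]*1000
for y in(-88,-80,-50,-30,0,30,50,78,86):
    K=(Y>y)&(Y<y+10)&(X>60)&(X<125)&(Z>160)&(Z<188)
    if K.sum()>2: print(y+4,np.percentile(X[K],[5,50,95]).round(1),np.percentile(Z[K],[10,50,90]).round(1),K.sum())
K=(abs(Y)<55)&(X>40)&(X<115)&(Z>200)&(Z<325);k=np.polyfit(Z[K],X[K],1);print("lid ang",np.pi/2-np.arctan(-k[0])*-1 if 0 else np.arctan2(1,-k[0]),K.sum())
K=(Z>20)&(Z<82)&(abs(Y)<50)&(X>-105)&(X<95)
for lo in(55,65,72): 
  t=K&(Z>lo);print("inside",lo,t.sum(),np.percentile(X[t],[2,98]),np.percentile(Y[t],[2,98]),np.percentile(Z[t],90)) if t.sum() else 0
E
```

```text
time: 21.7
tool_pos: [0.7041, -0.0621, 0.3489]
tcp_rot: [0.731, 0.682, 0.004, 0.006]
contact_force: [0.2, 0.0, 0.4]
width: 0.0851
grip_force: 0.0
now box [100.4 112.2 348.9]
t 21.7 tcp [ 0.7041 -0.0621  0.3489] yaz -3.9 tilt 0.8 j7 0.21 w 0.0851 grip 0.0 F [0.2 0.  0.4]
yaw units 0.02 then dxyz units [-3.3  -2.67  2.19]
-84 [ 81.4  84.2 100.8] [167.  176.4 179.4] 20
-76 [66.7 80.8 94.7] [166.6 175.6 183.2] 30
-46 [79.2 87.6 98.3] [167.3 178.5 183.9] 24
-26 [ 79.   86.2 100.5] [168.4 179.5 183.9] 22
4 [80.8 90.1 99.1] [167.6 178.5 185.6] 21
34 [ 82.2  90.9 100.3] [169.4 178.4 185.9] 23
54 [ 77.7  91.7 101.7] [168.6 177.2 184.7] 20
82 [78.9 81.6 89.2] [168.3 173.9 180.4] 8
90 [80.  85.  96.5] [167.4 175.3 178.8] 13
lid ang 1.4495042748671838 838
inside 55 354 [-94.99120891  65.38714446] [-16.54522174  13.32718554] 74.94927029333269
inside 65 291 [-95.48869556  65.0372484 ] [-15.95965231  13.39521109] 75.09059379617102
inside 72 120 [-96.9972639   63.90994712] [-15.95388368  12.54698799] 76.25625132906855
```

Seated: the lid is at about 1.45 and the bar's axis is near X 89. Next I'll look at the cassette from above.

```bash
python3 -m crank '[{"dx":0,"dy":-0.95,"dz":0,"yaw":0,"fingers":1},{"dx":0,"dy":-0.95,"dz":0,"yaw":0,"fingers":1},{"dx":0,"dy":-0.95,"dz":0,"yaw":0,"fingers":1},{"dx":-1,"dy":0,"dz":0,"yaw":0,"fingers":1},{"dx":-1,"dy":0,"dz":0,"yaw":0,"fingers":1},{"dx":-1,"dy":0,"dz":0,"yaw":0,"fingers":1},{"dx":-1,"dy":0,"dz":0,"yaw":0,"fingers":1},{"dx":-1,"dy":0,"dz":0,"yaw":0,"fingers":1},{"dx":0,"dy":0,"dz":0,"yaw":0,"fingers":1},{"dx":0,"dy":0,"dz":0,"yaw":0,"fingers":1}]'
python3 - <<'E'
from h import *
box(-20,0,260,off=0,yaw=85.95)
m=camera_model("wrist");p,d=read_camera("wrist");cv2.imwrite("pics/w5.png",p);q=cloud(d,m)
r=q[...,:2]-O;X=r@ex*1000;Y=r@ey*1000;Z=q[...,2]*1000
K=(Z>68)&(Z<80)&(abs(Y)<40)&(X>-110)&(X<100)
c,s,a=cv2.minAreaRect(np.stack([X[K],Y[K]],1).astype(np.float32));print("cassette box frame",c,s,a,np.median(Z[K]),K.sum(),np.percentile(X[K],[1,99]),np.percentile(Y[K],[1,99]))
H=(Z>36)&(Z<50)&(q[...,0]>.4)&(q[...,0]<.55)&(q[...,1]>-.38)&(q[...,1]<-.29)
n,lab,st,ce=cv2.connectedComponentsWithStats(cv2.dilate(H.astype(np.uint8),np.ones((3,3))))
for i in range(1,n):
    if st[i,4]>60: print("hoop",rect(q[(lab==i)&H]))
E
```

```text
time: 22.75
tool_pos: [0.5734, -0.2536, 0.3399]
tcp_rot: [0.732, 0.681, -0.0, -0.001]
contact_force: [0.0, 0.2, 0.3]
width: 0.0855
grip_force: 0.0
now box [-16.5 -88.1 339.9]
t 22.75 tcp [ 0.5734 -0.2536  0.3399] yaz -4.1 tilt 0.1 j7 0.56 w 0.0855 grip 0.0 F [0.  0.2 0.3]
yaw units 17.98 then dxyz units [-0.08 -2.2   2.  ]
cassette box frame (-18.863365173339844, 1.0259618759155273) (179.88134765625, 28.128246307373047) 0.7173812985420227 73.14311655028374 5291 [-107.05888883   69.22444232] [-13.03379691  14.95941964]
hoop (array([ 471.4, -311.2]), array([  4.3, 101.7]), 77.8)
hoop (array([ 463.5, -350.2]), array([  4.4, 101.4]), 77.4)
hoop (array([ 460.3, -361.5]), array([  4.6, 102.6]), 77.7)
```

View pics/w5.png

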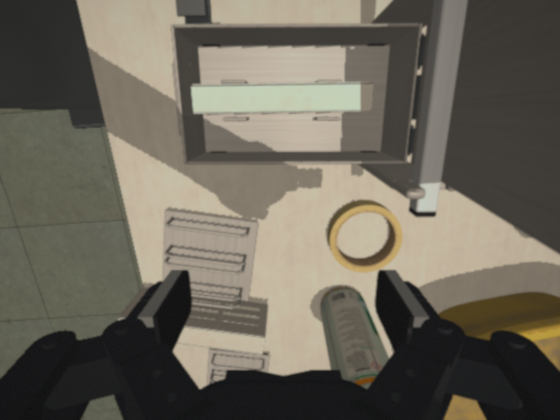

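The wrist view shows the cassette's top at (190–372, 98) inside the open box, the bar across both brackets ((415,215) visible) and the free left slot at (208,240). I'll yaw so the camera side faces away from the lid.

```bash
python3 -m crank '[{"dx":0,"dy":0,"dz":0,"yaw":-1,"fingers":0.6},{"dx":0,"dy":0,"dz":0,"yaw":-1,"fingers":0.6},{"dx":0,"dy":0,"dz":0,"yaw":-1,"fingers":0.6},{"dx":0,"dy":0,"dz":0,"yaw":-1,"fingers":0.6},{"dx":0,"dy":0,"dz":0,"yaw":-1,"fingers":0.6},{"dx":0,"dy":0,"dz":0,"yaw":-1,"fingers":0.6},{"dx":0,"dy":0,"dz":0,"yaw":-1,"fingers":0.6},{"dx":0,"dy":0,"dz":0,"yaw":-1,"fingers":0.6},{"dx":0,"dy":0,"dz":0,"yaw":-1,"fingers":0.6},{"dx":0,"dy":0,"dz":0,"yaw":-1,"fingers":0.6},{"dx":0,"dy":0,"dz":0,"yaw":-1,"fingers":0.6},{"dx":0,"dy":0,"dz":0,"yaw":-1,"fingers":0.6}]'
python3 -m crank '[{"dx":0,"dy":0,"dz":0,"yaw":-1,"fingers":0.6},{"dx":0,"dy":0,"dz":0,"yaw":-1,"fingers":0.6},{"dx":0,"dy":0,"dz":0,"yaw":-1,"fingers":0.6},{"dx":0,"dy":0,"dz":0,"yaw":-1,"fingers":0.6},{"dx":0,"dy":0,"dz":0,"yaw":-1,"fingers":0.6},{"dx":0,"dy":0,"dz":0,"yaw":-0.9,"fingers":0.6},{"dx":0,"dy":0,"dz":0,"yaw":0,"fingers":0.6},{"dx":0,"dy":0,"dz":0,"yaw":0,"fingers":0.6}]'
python3 -c "
from h import *
box(-19,1,60,off=.054,yaw=86.6)"
```

```text
time: 24.0
tool_pos: [0.5749, -0.2498, 0.3406]
tcp_rot: [0.288, 0.957, 0.001, -0.0]
contact_force: [0.1, -0.3, -0.3]
width: 0.051
grip_force: 0.0
time: 24.8
tool_pos: [0.5746, -0.2509, 0.3408]
tcp_rot: [0.039, 0.999, 0.0, -0.0]
contact_force: [0.0, 0.1, -0.5]
width: 0.051
grip_force: 0.0
now box [-15.4 -85.3 286.8]
t 24.8 tcp [ 0.5746 -0.2509  0.3408] yaz 85.6 tilt 0.1 j7 1.91 w 0.051 grip 0.0 F [ 0.   0.1 -0.5]
yaw units -0.2 then dxyz units [0.06 2.15 5.67]
```

```bash
python3 -m crank '[{"dx":0.06,"dy":0.75,"dz":0,"yaw":-0.2,"fingers":0.6},{"dx":0,"dy":0.7,"dz":0,"yaw":0,"fingers":0.6},{"dx":0,"dy":0.7,"dz":0,"yaw":0,"fingers":0.6},{"dx":0,"dy":0,"dz":1,"yaw":0,"fingers":0.6},{"dx":0,"dy":0,"dz":1,"yaw":0,"fingers":0.6},{"dx":0,"dy":0,"dz":1,"yaw":0,"fingers":0.6},{"dx":0,"dy":0,"dz":0.7,"yaw":0,"fingers":0.6},{"dx":0,"dy":0,"dz":0,"yaw":0,"fingers":0.6},{"dx":0,"dy":0,"dz":0,"yaw":0,"fingers":0.6}]'
python3 -c "
from h import *
box(-19,1,60,off=.054,yaw=86.6)"
```

```text
time: 25.7
tool_pos: [0.578, -0.1661, 0.1935]
tcp_rot: [0.03, 1.0, -0.0, 0.0]
contact_force: [0.7, -0.4, 0.8]
width: 0.0511
grip_force: 0.0
now box [-18.   -0.5 139.5]
t 25.7 tcp [ 0.578  -0.1661  0.1935] yaz 86.5 tilt 0.0 j7 1.8 w 0.0511 grip 0.0 F [ 0.7 -0.4  0.8]
yaw units -0.01 then dxyz units [0.03 0.04 1.99]
```

```bash
python3 -m crank '[{"dx":0,"dy":0.04,"dz":0.8,"yaw":0,"fingers":0.6},{"dx":0,"dy":0,"dz":0.8,"yaw":0,"fingers":0.6},{"dx":0,"dy":0,"dz":0.4,"yaw":0,"fingers":0.6},{"dx":0,"dy":0,"dz":0,"yaw":0,"fingers":0.6},{"dx":0,"dy":0,"dz":0,"yaw":0,"fingers":0},{"dx":0,"dy":0,"dz":0,"yaw":0,"fingers":0},{"dx":0,"dy":0,"dz":0,"yaw":0,"fingers":0},{"dx":0,"dy":0,"dz":0,"yaw":0,"fingers":0},{"dx":0,"dy":0,"dz":0,"yaw":0,"fingers":0}]' 60
python3 -c "
from h import *
box(-19,1,60,off=.054,yaw=86.6)"
```

```text
time: 26.6
tool_pos: [0.5793, -0.165, 0.1157]
tcp_rot: [0.03, 1.0, -0.0, 0.003]
contact_force: [0.6, 0.4, 7.0]
width: 0.0279
grip_force: 60.0
now box [-16.8   0.7  61.7]
t 26.6 tcp [ 0.5793 -0.165   0.1157] yaz 86.5 tilt 0.3 j7 1.8 w 0.0279 grip 60.0 F [0.6 0.4 7. ]
yaw units -0.01 then dxyz units [0.06 0.01 0.04]
```

```bash
python3 -m crank '[{"dx":0,"dy":0,"dz":-0.2,"yaw":0,"fingers":0},{"dx":0,"dy":0,"dz":-0.5,"yaw":0,"fingers":0},{"dx":0,"dy":0,"dz":-0.8,"yaw":0,"fingers":0},{"dx":0,"dy":0,"dz":-0.8,"yaw":0,"fingers":0},{"dx":0,"dy":0,"dz":-0.8,"yaw":0,"fingers":0},{"dx":0,"dy":0,"dz":-0.5,"yaw":0,"fingers":0},{"dx":0,"dy":0,"dz":0,"yaw":0,"fingers":0},{"dx":0.5,"dy":0,"dz":0,"yaw":0,"fingers":0},{"dx":0.6,"dy":0,"dz":0,"yaw":0,"fingers":0},{"dx":0.6,"dy":0,"dz":0,"yaw":0,"fingers":0},{"dx":0.5,"dy":0,"dz":0,"yaw":0,"fingers":0},{"dx":0,"dy":0,"dz":0,"yaw":0,"fingers":0}]'
python3 -c "
from h import *
plan([.469,-.331,.19],77.7)"
```

```text
time: 27.8
tool_pos: [0.4849, -0.1595, 0.2551]
tcp_rot: [0.031, 1.0, 0.001, -0.005]
contact_force: [-0.2, -0.7, -5.0]
width: 0.0277
grip_force: 59.7
t 27.8 tcp [ 0.4849 -0.1595  0.2551] yaz 86.4 tilt 0.5 j7 1.82 w 0.0277 grip 59.7 F [-0.2 -0.7 -5. ]
yaw units 1.75 then dxyz units [-0.54 -4.27  1.62]
```

```bash
python3 -m crank '[{"dx":0,"dy":0,"dz":0,"yaw":0.9,"fingers":0},{"dx":0,"dy":0,"dz":0,"yaw":0.85,"fingers":0},{"dx":-0.09,"dy":-0.5,"dz":0,"yaw":0,"fingers":0},{"dx":-0.09,"dy":-0.8,"dz":0,"yaw":0,"fingers":0},{"dx":-0.09,"dy":-0.8,"dz":0,"yaw":0,"fingers":0},{"dx":-0.09,"dy":-0.8,"dz":0,"yaw":0,"fingers":0},{"dx":-0.09,"dy":-0.8,"dz":0,"yaw":0,"fingers":0},{"dx":-0.09,"dy":-0.57,"dz":0,"yaw":0,"fingers":0},{"dx":0,"dy":0,"dz":0.8,"yaw":0,"fingers":0},{"dx":0,"dy":0,"dz":0.7,"yaw":0,"fingers":0},{"dx":0,"dy":0,"dz":0,"yaw":0,"fingers":0},{"dx":0,"dy":0,"dz":0,"yaw":0,"fingers":0}]'
python3 - <<'E'
from h import *
plan([.469,-.331,.1247],77.7)
for n in("side","scene"):
    p,d=read_camera(n);q=cloud(d,camera_model(n))
    cv2.imwrite(f"pics/{n}6.png",p)
    K=(q[...,0]>.35)&(q[...,0]<.58)&(q[...,1]>-.39)&(q[...,1]<-.26)&(q[...,2]>.141)&(q[...,2]<.158);print(n,"cassette top",rect(q[K]),np.percentile(q[K][:,2],[50,90]),K.sum())
a=cv2.imread("pics/side6.png")[190:340,180:330];b=cv2.imread("pics/scene6.png")[180:320,260:400]
cv2.imwrite("pics/both6.png",np.hstack([cv2.resize(a,(400,400)),cv2.resize(b,(400,400))]))
E
```

```text
time: 29.0
tool_pos: [0.4746, -0.3307, 0.1961]
tcp_rot: [0.106, 0.994, 0.001, -0.001]
contact_force: [-0.9, -0.6, -4.1]
width: 0.0279
grip_force: 60.4
t 29.0 tcp [ 0.4746 -0.3307  0.1961] yaz 77.8 tilt 0.1 j7 2.01 w 0.0279 grip 60.4 F [-0.9 -0.6 -4.1]
yaw units 0.02 then dxyz units [ 0.13 -0.04  1.79]
side cassette top (array([ 472.1, -337.8]), array([ 45.7, 179.4]), 79.4) [0.15210473 0.15483282] 555
scene cassette top (array([ 473.4, -333.4]), array([ 58.1, 186.1]), 87.0) [0.15305396 0.15639495] 338
```

View pics/both6.png

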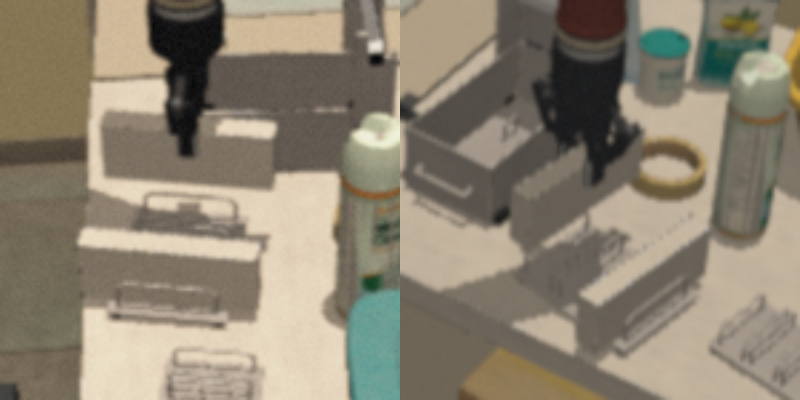

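The views show the cassette level at (190,150), over the free left slot and clear of the other cassette. Lowering.

```bash
python3 -m crank '[{"dx":0.1,"dy":-0.04,"dz":0,"yaw":0,"fingers":0},{"dx":0,"dy":0,"dz":0.4,"yaw":0,"fingers":0},{"dx":0,"dy":0,"dz":0.4,"yaw":0,"fingers":0},{"dx":0,"dy":0,"dz":0.4,"yaw":0,"fingers":0},{"dx":0,"dy":0,"dz":0.2,"yaw":0,"fingers":0},{"dx":0,"dy":0,"dz":0,"yaw":0,"fingers":0},{"dx":0,"dy":0,"dz":0,"yaw":0,"fingers":0}]'
python3 -c "
from h import *
plan([.469,-.331,.1247],77.7)"
```

```text
time: 29.8
tool_pos: [0.4709, -0.3323, 0.142]
tcp_rot: [0.106, 0.994, -0.0, 0.001]
contact_force: [0.5, -0.5, -4.6]
width: 0.0279
grip_force: 60.4
t 29.8 tcp [ 0.4709 -0.3323  0.142 ] yaz 77.8 tilt 0.1 j7 2.02 w 0.0279 grip 60.4 F [ 0.5 -0.5 -4.6]
yaw units 0.02 then dxyz units [0.05 0.02 0.43]
```

```bash
python3 -m crank '[{"dx":0,"dy":0.02,"dz":0.12,"yaw":0,"fingers":0},{"dx":0,"dy":0,"dz":0.1,"yaw":0,"fingers":0},{"dx":0,"dy":0,"dz":0.08,"yaw":0,"fingers":0},{"dx":0,"dy":0,"dz":0.05,"yaw":0,"fingers":0},{"dx":0,"dy":0,"dz":0.05,"yaw":0,"fingers":0},{"dx":0,"dy":0,"dz":0,"yaw":0,"fingers":0},{"dx":0,"dy":0,"dz":0,"yaw":0,"fingers":0}]'
python3 -c "
from h import *
plan([.469,-.331,.1247],77.7)"
```

```text
time: 30.5
tool_pos: [0.4707, -0.3311, 0.1252]
tcp_rot: [0.106, 0.994, -0.0, 0.0]
contact_force: [0.4, 0.1, -4.9]
width: 0.0281
grip_force: 60.5
t 30.5 tcp [ 0.4707 -0.3311  0.1252] yaz 77.8 tilt 0.0 j7 2.02 w 0.0281 grip 60.5 F [ 0.4  0.1 -4.9]
yaw units 0.02 then dxyz units [ 0.04 -0.01  0.01]
```

Not touching yet, so I'll creep down.

```bash
python3 -m crank '[{"dx":0,"dy":0,"dz":0.03,"yaw":0,"fingers":0},{"dx":0,"dy":0,"dz":0,"yaw":0,"fingers":0},{"dx":0,"dy":0,"dz":0,"yaw":0,"fingers":0}]'; python3 -m crank '[{"dx":0,"dy":0,"dz":0.03,"yaw":0,"fingers":0},{"dx":0,"dy":0,"dz":0,"yaw":0,"fingers":0},{"dx":0,"dy":0,"dz":0,"yaw":0,"fingers":0}]'
```

```text
time: 30.8
tool_pos: [0.4706, -0.3311, 0.1247]
tcp_rot: [0.106, 0.994, -0.0, 0.0]
contact_force: [-3.0, 1.1, 3.5]
width: 0.0279
grip_force: 61.5
time: 31.1
tool_pos: [0.4706, -0.3311, 0.1246]
tcp_rot: [0.106, 0.994, -0.0, 0.0]
contact_force: [-4.7, 3.1, 12.0]
width: 0.0277
grip_force: 62.4
```

```bash
python3 -m crank '[{"dx":0,"dy":0,"dz":-0.02,"yaw":0,"fingers":0},{"dx":0,"dy":0,"dz":0,"yaw":0,"fingers":0.6},{"dx":0,"dy":0,"dz":0,"yaw":0,"fingers":0.6},{"dx":0,"dy":0,"dz":0,"yaw":0,"fingers":0.6},{"dx":0,"dy":0,"dz":0,"yaw":0,"fingers":0.6},{"dx":0,"dy":0,"dz":-0.3,"yaw":0,"fingers":0.6},{"dx":0,"dy":0,"dz":-0.6,"yaw":0,"fingers":0.6},{"dx":0,"dy":0,"dz":-1,"yaw":0,"fingers":0.6},{"dx":0,"dy":0,"dz":-1,"yaw":0,"fingers":0.6},{"dx":0,"dy":0,"dz":-1,"yaw":0,"fingers":0.6},{"dx":0,"dy":0,"dz":0,"yaw":0,"fingers":0.6},{"dx":0,"dy":0,"dz":0,"yaw":0,"fingers":0.6}]'
python3 - <<'E'
from h import *
plan([.47,-.331,.3],77.7)
for n in("side","scene"):
    p,d=read_camera(n);q=cloud(d,camera_model(n))
    cv2.imwrite(f"pics/{n}7.png",p)
    for nm,a,b in(("cassette",-.385,-.28),("cas2",-.49,-.395)):
        K=(q[...,0]>.34)&(q[...,0]<.58)&(q[...,1]>a)&(q[...,1]<b)&(q[...,2]>.074)&(q[...,2]<.1);print(n,nm,rect(q[K]),np.median(q[K][:,2]),K.sum())
    r=q[...,:2]-O;X=r@ex*1000;Y=r@ey*1000;Z=q[...,2]*1000
    K=(abs(Y)<55)&(X>40)&(X<115)&(Z>200)&(Z<325);k=np.polyfit(Z[K],X[K],1);print("lid ang",np.arctan2(1,-k[0]),K.sum())
a=cv2.imread("pics/side7.png")[160:340,180:360];b=cv2.imread("pics/scene7.png")[150:320,240:410]
cv2.imwrite("pics/both7.png",np.hstack([cv2.resize(a,(400,400)),cv2.resize(b,(400,400))]))
E
```

```text
time: 32.3
tool_pos: [0.4709, -0.3312, 0.2813]
tcp_rot: [0.106, 0.994, -0.001, 0.001]
contact_force: [-0.4, 0.1, 0.2]
width: 0.0513
grip_force: 0.0
t 32.3 tcp [ 0.4709 -0.3312  0.2813] yaz 77.8 tilt 0.2 j7 2.0 w 0.0513 grip 0.0 F [-0.4  0.1  0.2]
yaw units 0.02 then dxyz units [ 0.02  0.   -0.47]
side cassette (array([ 469.3, -330.5]), array([ 37.2, 181.1]), 78.0) 0.08113106729919822 526
side cas2 (array([ 445.8, -433.3]), array([ 36.3, 180.9]), 77.0) 0.08120893322668629 630
lid ang 1.578255234827963 179
scene cassette (array([ 467.9, -332.7]), array([ 34.1, 184.7]), 77.9) 0.08091518387795704 417
scene cas2 (array([ 444.5, -434. ]), array([ 34.2, 183. ]), 76.5) 0.0811217092595343 456
lid ang 1.447181257601463 413
```

View pics/both7.png

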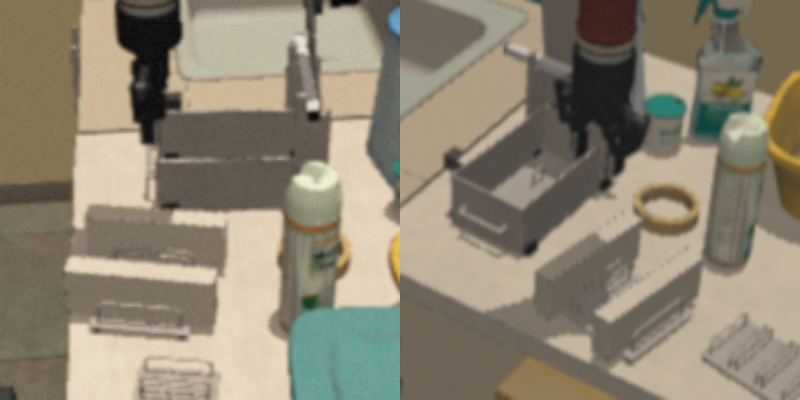

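The cassette stands upright in the left slot, at the same height as the other one. The lid is still propped and the arm is clear of everything, so I'm handing in.

```bash
python3 -c "
from cell import order
print(order.sign_off())"
```

```text
the job is handed in; nothing more can be done
None
```

The job is handed in, with no verdict returned: the catch is released, the lid is propped on the bar across both brackets (about 1.45 rad), and the cassette stands upright in the rack's left slot. In the last camera check the other cassette was unmoved and the can and tape looked undisturbed.

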